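# Load the specimen stage and switch the lamp over

### The arm

A 6-joint arm with a two-finger parallel gripper is mounted at the origin on the work surface. World frame = base frame: x ahead of the robot, y to its left, z up, the work surface at z = 0. Lengths are in m, angles in rad, forces in N, time in s.
With the tool pointing down it reaches from about 0.3 to 0.95 m from the base axis. Payload 3.1 kg.
Tool frame: the origin (TCP) lies between the finger pads; the fingertips stand tips_ahead ahead of it and the grasp point (between the pads) lies 8 mm behind it (tips_ahead is the distance from the TCP to the fingertips, in m); z points along the fingers, y is the line along which they close (so a half turn about z gives the same grasp; the last joint's range is limited). The gripper opens to 85 mm and grips with 20 to 120 N. Pads are 22 mm wide; open, the fingers measure 114 mm over their backs; the gripper's body (76 mm by 85 mm) begins 54 mm behind the grasp point. The pads swing forward as they close: fully open they stand 13 mm farther back than shut.
Start: joints at [1.087, 0.308, 1.634, -0, 1.2, -0.07], TCP at [0.251, 0.572, 0.242] pointing down, gripper open.
Joint ranges: [-3.06, 3.06], [-0.79, 1.96], [0.05, 2.63], [-1.19, 4.34], [0.05, 2.64], [-2.94, 2.94]. Speed limits (rad/s): [2.79, 2.79, 3.14, 3.14, 3.14, 3.14].

### API

Orientations are given as a unit quaternion [w, x, y, z].
In Python, from station import * gives the robot as it stands. The module is installed in compiled form; this text tells all that it offers.
- The arm moves only by the shell command python3 -m jog 'ROWS' [FORCE]. ROWS is JSON, a list of rows, each an object with "dp": the shift along the tool's x, y, z in units of 50 mm (1.0 is 50 mm), a list of three; "angular": the turn, a rotation vector about the tool's x, y, z in rad, a list of three; "gripper": the opening, from -1 (shut) to 1 (fully open). A call has 1 to 8 rows; each row is the pose to reach, as a shift and turn from the pose commanded when the call began, along the tool's axes at that moment; what a row does not reach only later rows make up. A row lasts 1/10 s, in which the tool goes at most 50 mm and 8.59 degrees, less where a joint would pass 70% of its speed; a pose out of reach is approached as far as the arm can. A call with a gripper value outside its range is refused whole. The fingers move at their own pace and stop on an object; FORCE is the grip in N (left out, the last holds). Time passes only in rows, so rows that repeat a pose let the fingers close. It gives the time, the measured TCP pose, the force, the opening and the grip force at its end, in the units of the state.
- state(): the state, without advancing time (a new reading comes with each control period).
- camera(name): name is "scene" or "top"; returns the picture (384x512x3 uint8, blue, green, red); there is no depth.
- camera_model(name): a dict with "fovy" (degrees; the focal length in pixels is half the picture's height over the tangent of half this angle, whatever the lens; pixels are square), "cx", "cy" (the principal point, pixels), "R" (3x3) and "t" (3): a world point X has camera coordinates R X + t. Camera axes: x right, y down, z forward; pixel columns grow to the right and rows downward; lengths in m; the calibration is good to about 2 mm. A picture is of the moment at which its call begins. camera_model takes no time and is no camera call.
- finish_job(): hands the job in; it is judged then, once.
Trained networks look in the newest picture that a camera, given by its name, has taken for a name from the list of things; names that differ only in an ending like _2 or _b are one class to them, and where a whole thing is asked for, a point or a joint stands for the part that bears it (a point fixed in the world has none). Each returns a list of dicts, best first, with "conf" (0 to 1); they miss things now and then, are a little off and sometimes report something else, mostly with a low value. They report only what shows in the picture. A call takes as long as a camera call. They do not tell look-alikes from the thing itself.
- outline_of(query, camera): "mask" (384x512 bool, what is visible of it) and "point" ([column, row] in pixels, amid what is visible of it).
- pinpoint(query, camera): "point" ([column, row] in pixels: a listed point, or the origin of a listed thing).
The state is a dict: "time": time; "joint_positions": joint angles; "qvel": joint speeds; "joint_torque": joint torques, N m; "position": TCP position; "eef_rot": TCP orientation; "force": force on the tool from outside, world axes, zero at the start; "wrist_torque": the same for the moment, N m; "width": opening from 0.0 (shut) to 1.0 (fully open); "grip_force": force on a finger pad.
Only numpy, scipy, OpenCV 4.12 (cv2) and the standard library are available. Lean on these libraries where they do the work, as an engineer would, in place of code of your own. Each camera call takes 0.05 s, during which the arm holds its last target. There are 200 camera calls.

### The job

Put the lamp on standby first by pressing the wide standby key right down until it latches and the bar-light key pops up. Then lift the dust cap off the stage and set it down in the steel tray, knob up, and build the holder stack squarely between the stage's jaws: the tall holder on the pocket floor, every 58 mm spacer that is out on top of it, and the brass specimen uppermost, each lying flat. When that is done switch to the ring light (the key with the ring), so that standby pops up again, and leave all the other things on the bench where they are.

Things in the scene. Friction and masses are not known exactly. Their poses are not given: they have to be found in the camera images.
- stage: specimen stage fixed to the bench: 130 mm square black base 18 mm high, round drum (120 mm across, top at 40 mm) with a silver scale band, and on the drum four upright grey jaws, each 10 mm wide, 14 mm deep, from radius 31 to 45 mm, tops 122 mm above the bench. Origin under its centre, x and y along the base's sides
- pocket (a point): centre of the pocket's flat floor, 40 mm above the bench on the stage's axis. The pocket, 62 mm across with a rounded lead-in at the top, lies between the four jaws, which stand on the diagonals (45 degrees to the stage's x and y) 82 mm above this floor. The gaps between them, 34 mm wide and wider outside, open along the stage's x and y: fingers can reach in there
- cap: dust cap, mid-grey plastic, 0.12 kg: a flat disc 96 mm across and 7 mm thick with a round plug 57 mm across and 8 mm high below it and a round knob 22 mm across and 30 mm high on top. At the start it lies on the jaws with the plug down between them. Origin at the centre of the plug's underside, z up through the knob (disc from 8 to 15 mm, knob from 15 to 45 mm)
- tray: shallow steel tray fixed to the bench, 130 x 130 mm, 22 mm high, wall 4 mm, floor about 4 mm thick; origin under its centre
- holder: holder, the tall black metal cylinder with two grey bands, 58 mm across, 40 mm high, flat ends, about 0.26 kg; origin at the centre of its underside, z up
- spacer1: spacer, a solid dark-grey metal disc with a black centre on its top face, 58 mm across, 12 mm thick, 0.07 kg; the spacers are all alike and one to three of them are on the bench (None at the start: not there); origin at the centre of its underside, z up
- spacer2: spacer, a solid dark-grey metal disc with a black centre on its top face, 58 mm across, 12 mm thick, 0.07 kg; the spacers are all alike and one to three of them are on the bench (None at the start: not there); origin at the centre of its underside, z up
- spacer3: spacer, a solid dark-grey metal disc with a black centre on its top face, 58 mm across, 12 mm thick, 0.07 kg; the spacers are all alike and one to three of them are on the bench (None at the start: not there); origin at the centre of its underside, z up
- specimen: mounted specimen: black disc 58 mm across and 9 mm thick with an upright brass stub, 16 mm across and 34 mm high, in the middle of its top; about 0.11 kg; origin at the centre of its underside, z up
- bank: fixed lamp control unit: white box 150 x 220 mm, deck 55 mm high with the raised back part (82 mm high) along the side away from the robot, and one row of four keys along its y axis; origin under its centre. The wide key is at the row's +y end; the order of the other three differs from start to start. One key is latched down at a time; a half-pushed key frees it and does not catch
- key_standby (a joint): standby key (lamp off), the wide one, 48 mm along the row, no mark: 30 mm deep; joint value in m, 0 = up, latched at about 0.008, stop at 0.010. It takes up to about 6 N and must be pushed past 0.009 to catch; pushing another key down frees it and it springs up
- key_ring (a joint): ring-light key, 30 mm along the row, marked with a white ring: 30 mm deep; joint value in m, 0 = up, latched at about 0.008, stop at 0.010. It takes up to about 6 N and must be pushed past 0.009 to catch; pushing another key down frees it and it springs up
- key_bar (a joint): bar-light key, 30 mm along the row, marked with a white bar; it is the one latched down at the start: 30 mm deep; joint value in m, 0 = up, latched at about 0.008, stop at 0.010. It takes up to about 6 N and must be pushed past 0.009 to catch; pushing another key down frees it and it springs up
- key_spot (a joint): spot-light key, 30 mm along the row, marked with a white dot: 30 mm deep; joint value in m, 0 = up, latched at about 0.008, stop at 0.010. It takes up to about 6 N and must be pushed past 0.009 to catch; pushing another key down frees it and it springs up
- key_standby_top (a point): centre of the standby key's top face, which moves with the key (16 mm above the deck when up, 8 mm when latched); neighbouring keys' edges are 11 mm or more beyond its own
- key_ring_top (a point): centre of the ring key's top face, which moves with the key (16 mm above the deck when up, 8 mm when latched); neighbouring keys' edges are 11 mm or more beyond its own
- key_bar_top (a point): centre of the bar key's top face, which moves with the key (16 mm above the deck when up, 8 mm when latched); neighbouring keys' edges are 11 mm or more beyond its own
- key_spot_top (a point): centre of the spot key's top face, which moves with the key (16 mm above the deck when up, 8 mm when latched); neighbouring keys' edges are 11 mm or more beyond its own
- cleaner: bystander: white bottle of lens cleaner, 40 mm across, 100 mm high
- lens_case: bystander: black round objective case, 45 mm across, 64 mm high
- slide_box: bystander: grey slide box 75 x 100 x 30 mm
- loupe: bystander: black hand loupe lying flat, 60 mm lens (origin under it), handle towards its -x
- lens_brush: bystander: flat dusting brush with a wooden handle, 150 mm, lying
- adapter: bystander: black adapter disc, 82 mm across, 14 mm thick, too wide for the pocket
Things that resemble listed ones, but are neither listed nor needed, are in the scene too. What is shaped like the holder but purple is not meant.

How it is judged:
By the outcome, as a careful person would: the job done as asked, in the order asked, and still so for the second after the job is handed in, with the robot touching nothing.
Of spacer1, spacer2, spacer3 only 1 to 3 are there at a start; the rules pass over those that are not, and their reading is None.
At some moment in a run one of holder, spacer1, spacer2, spacer3, specimen may be knocked a few centimetres aside while the robot is not near it.
Once in a run the grip may slacken for a moment while it holds something.
It also fails if it takes over 210 s, if anything falls off the work surface, if the arm or the gripper's body presses on something with over 40 N, if the wrist force passes 120 N, or if a joint passes its speed limit or range.

## Working session

There is one attempt and no reset: what is moved stays moved. The work goes in short steps, Python scripts to look and compute and a shell command to move; the robot and the scene stay as the last step left them, time stands still between calls to the robot, and variables do not carry over. Pictures are saved under pics/ and viewed, at most 14 in all, crops included, and the job is handed in when it is done.

```bash
mkdir -p pics; cat > h.py <<'E'
from station import *
import numpy as np, cv2
from scipy.spatial.transform import Rotation as Rn
def ray(cam,px):
    m=camera_model(cam); f=192/np.tan(np.radians(m["fovy"])/2)
    R=np.array(m["R"]);t=np.array(m["t"])
    d=R.T@np.array([(px[0]-m["cx"])/f,(px[1]-m["cy"])/f,1]); return -R.T@t,d
def at(cam,px,z):
    o,d=ray(cam,px); return (o+d*(z-o[2])/d[2])
def proj(cam,X):
    m=camera_model(cam); f=192/np.tan(np.radians(m["fovy"])/2)
    c=np.array(m["R"])@np.array(X)+np.array(m["t"]); return np.array([m["cx"]+f*c[0]/c[2],m["cy"]+f*c[1]/c[2]])
def rows(target,yaw=None):
    """shift in tool units to world target TCP; yaw of tool y axis"""
    s=state(); q=s["eef_rot"]; R=Rn.from_quat([q[1],q[2],q[3],q[0]])
    return R.inv().apply(np.array(target)-s["position"])/0.05
E
python3 - <<'E'
from h import *
for c in("top","scene"):
    im=camera(c); cv2.imwrite(f"pics/{c}0.png",cv2.resize(im,(800,600),interpolation=cv2.INTER_CUBIC))
    m=camera_model(c); print(c,m["fovy"],np.round(m["R"],3).tolist(),np.round(m["t"],3))
    if c=="top":
        for n in "stage pocket cap tray holder spacer1 specimen bank key_standby_top key_ring_top key_bar_top key_spot_top adapter".split():
            print(n,[(np.round(r["point"]).tolist(),round(r["conf"],2)) for r in pinpoint(n,c)][:6])
s=state();print(s)
E
```

```text
top 53.556359078272195 [[-0.011, -1.0, -0.006], [-0.982, 0.012, -0.188], [0.188, 0.004, -0.982]] [0.002 0.574 1.107]
stage [([241.0, 191.0], 0.77)]
pocket [([238.0, 186.0], 0.67), ([338.0, 211.0], 0.66)]
cap [([234.0, 181.0], 0.84)]
tray [([228.0, 249.0], 0.87), ([382.0, 199.0], 0.74)]
holder [([270.0, 234.0], 0.82), ([304.0, 201.0], 0.79), ([285.0, 262.0], 0.58)]
spacer1 [([338.0, 207.0], 0.58)]
specimen [([324.0, 245.0], 0.49), ([384.0, 198.0], 0.4)]
bank [([141.0, 211.0], 0.91)]
key_standby_top [([108.0, 213.0], 0.67)]
key_ring_top [([155.0, 217.0], 0.65)]
key_bar_top [([129.0, 217.0], 0.67)]
key_spot_top [([142.0, 219.0], 0.67)]
adapter [([357.0, 173.0], 0.68), ([290.0, 142.0], 0.5)]
scene 56.90827547676794 [[-0.885, 0.466, 0.007], [0.277, 0.538, -0.796], [-0.375, -0.702, -0.605]] [ 0.488 -0.091  1.2  ]
{'time': 0.75, 'joint_positions': array([ 1.08727969e+00,  3.08074177e-01,  1.63373088e+00,  5.75514246e-06,
        1.19971295e+00, -6.97054927e-02]), 'qvel': array([ 7.24436693e-05, -2.95993087e-04, -4.89748787e-04, -2.47669283e-04,
       -3.35387355e-04, -1.51684700e-03]), 'joint_torque': array([ 1.45052531e-04, -4.15191078e+01, -2.77039093e+01,  3.73548096e-05,
        5.72521149e-04,  2.71478098e-05]), 'position': array([0.25135901, 0.57227101, 0.24232112]), 'eef_rot': array([7.61316719e-06, 2.05433480e-01, 9.78671081e-01, 3.66371953e-05]), 'force': array([ 0.27687299, -0.59428921, -0.33172013]), 'wrist_torque': array([-0.04701   ,  0.03063361,  0.05147809]), 'grip_force': 0.0, 'width': 1.0001848804996976}
```

View pics/top0.png

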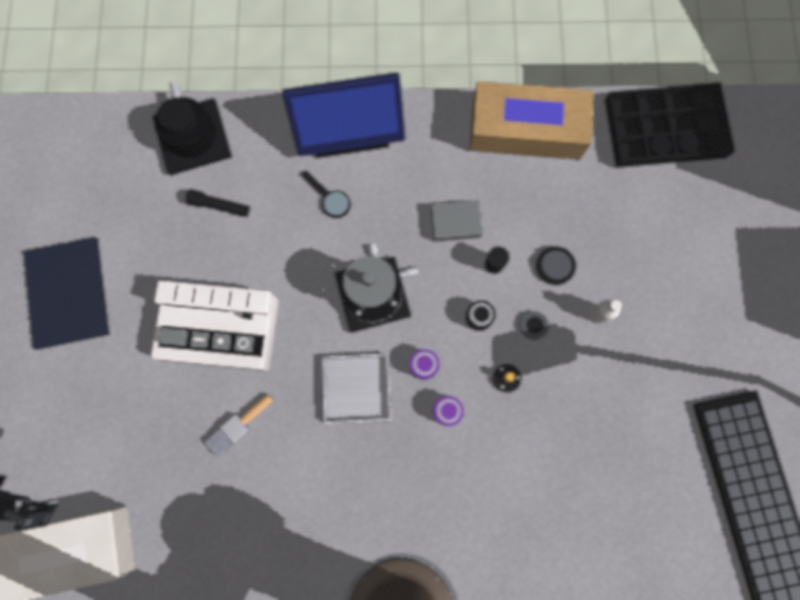

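View pics/scene0.png

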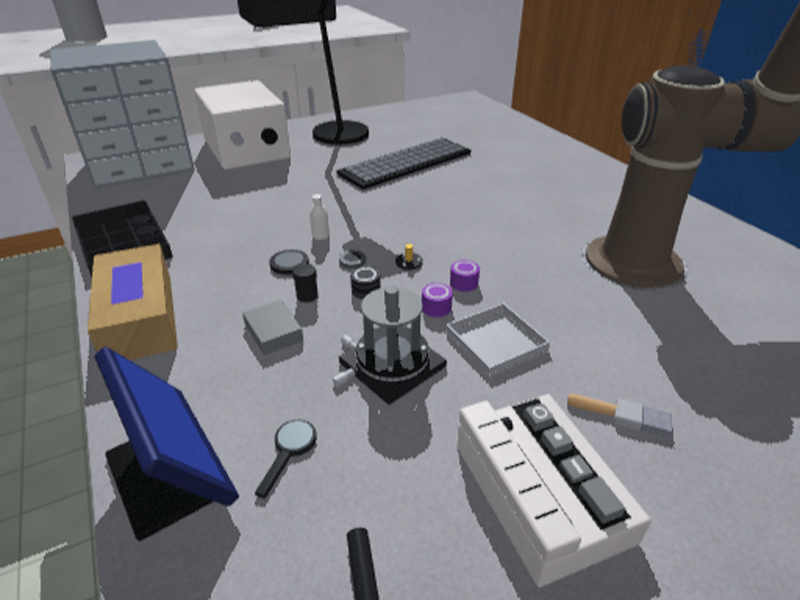

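```bash
python3 - <<'E'
from h import *
a=camera("top")[150:265,205:395]; b=camera("scene")[140:260,160:320]
a=cv2.resize(a,(800,484),interpolation=cv2.INTER_CUBIC)
b=cv2.resize(b,(800,600),interpolation=cv2.INTER_CUBIC)
cv2.imwrite("pics/c1.png",a);cv2.imwrite("pics/c2.png",b)
for n in "spacer1 holder specimen cap pocket key_standby_top key_ring_top key_bar_top key_spot_top tray stage".split():
    print(n,[(np.round(r["point"],1).tolist(),round(r["conf"],2)) for r in pinpoint(n,"scene")][:6])
print([(r["point"],r["conf"],r["mask"].sum()) for r in outline_of("spacer1","top")])
print([(r["point"],r["conf"],r["mask"].sum()) for r in outline_of("spacer1","scene")])
E
```

```text
spacer1 [([223.9, 164.5], 0.61), ([250.3, 230.8], 0.36)]
holder [([278.3, 199.7], 0.81), ([233.6, 186.1], 0.57), ([300.6, 176.7], 0.52)]
specimen [([260.6, 168.2], 0.6), ([253.6, 219.6], 0.34), ([396.9, 265.0], 0.32), ([346.3, 264.4], 0.21)]
cap [([250.0, 195.9], 0.84)]
pocket [([253.1, 221.6], 0.57)]
key_standby_top [([388.7, 317.5], 0.57), ([346.3, 264.8], 0.29)]
key_ring_top [([345.9, 262.8], 0.63), ([193.0, 279.0], 0.5)]
key_bar_top [([367.4, 300.5], 0.49)]
key_spot_top [([357.9, 277.8], 0.64)]
tray [([316.3, 217.8], 0.57)]
stage [([249.6, 232.1], 0.58)]
[([340.9, 210.2], 0.77, np.int64(240))]
[([226.6, 164.6], 0.58, np.int64(137)), ([248.2, 230.6], 0.48, np.int64(2331))]
```

View pics/c1.png

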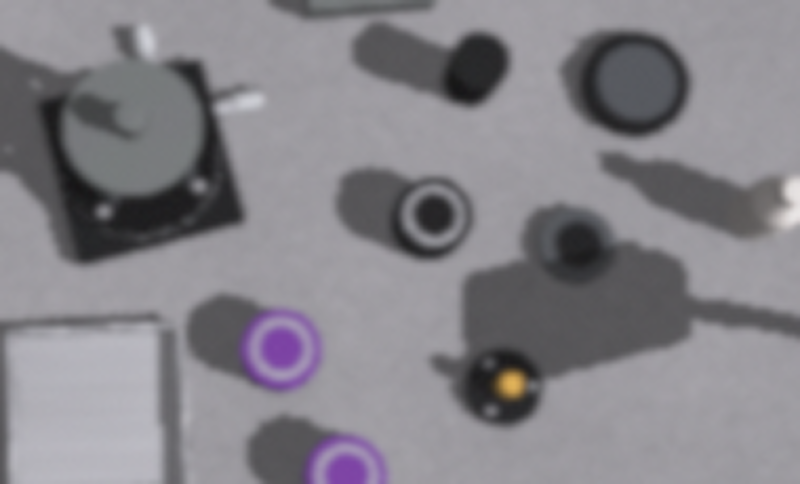

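View pics/c2.png

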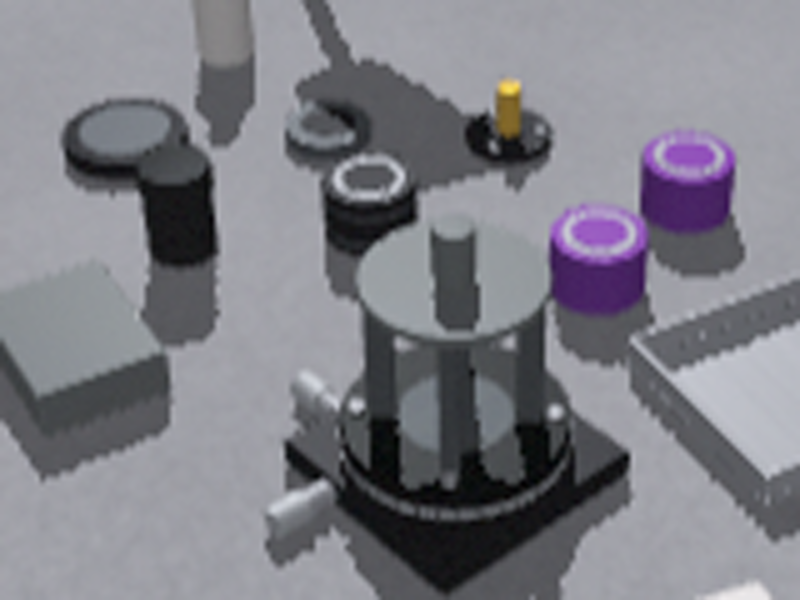

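```bash
python3 - <<'E'
from h import *
T=dict(holder=(307,201),spacer=(340.5,208),spec=(324,243),stage=(241,191),cap=(234,181),tray=(228,249),bank=(141,211))
for n,zs in dict(key_standby_top=(108,213,.071),key_ring_top=(155,217,.071),key_bar_top=(129,217,.063),key_spot_top=(142,219,.071),holdertop=(307,201,.04),spacertop=(341,208,.012),spec=(324,243,.009),cap=(234,181,.117),tray=(228,249,0),stage=(241,191,0),pocket=(238,186,.04),bank=(141,211,0)).items(): print(n,np.round(at("top",zs[:2],zs[2]),4))
print('scene')
for n,zs in dict(key_standby_top=(388.7,317.5,.071),key_ring_top=(345.9,262.8,.071),key_bar_top=(367.4,300.5,.063),key_spot_top=(357.9,277.8,.071),holder=(233.6,186,0),spacer=(224,164.5,0),spec=(260.6,168,0),cap=(250,195.9,.117),tray=(316,217.8,0),stage=(249.6,232,0),pocket=(253.1,221.6,.04)).items(): print(n,np.round(at("scene",zs[:2],zs[2]),4))
E
```

```text
key_standby_top [0.5234 0.4385 0.071 ]
key_ring_top [0.5097 0.2972 0.071 ]
key_bar_top [0.5117 0.3777 0.063 ]
key_spot_top [0.5041 0.3358 0.071 ]
holdertop [ 0.5582 -0.1615  0.04  ]
spacertop [ 0.5395 -0.2711  0.012 ]
spec [ 0.4309 -0.2134  0.009 ]
cap [0.6062 0.0587 0.117 ]
tray [0.4162 0.0848 0.    ]
stage [0.6002 0.0436 0.    ]
pocket [0.608  0.0511 0.04  ]
bank [0.5392 0.3619 0.    ]
scene
key_standby_top [0.5138 0.4379 0.071 ]
key_ring_top [0.4996 0.2953 0.071 ]
key_bar_top [0.5183 0.387  0.063 ]
key_spot_top [0.5035 0.339  0.071 ]
holder [ 0.561  -0.1612  0.    ]
spacer [ 0.539  -0.2888  0.    ]
spec [ 0.4387 -0.2131  0.    ]
cap [0.6043 0.0434 0.117 ]
tray [0.4192 0.0808 0.    ]
stage [0.6087 0.0469 0.    ]
pocket [0.6018 0.0544 0.04  ]
```

Crop 1 shows the true black holder at top-camera px (307,201), with purple decoys at (271,233) and (287,262). The only spacer is the dark-grey disc with a black centre at (341,208). The adapter at (356,170) is too wide. The brass specimen is at (324,243). Crop 2 agrees with this. The key order from +y is standby, bar, spot, ring.

```bash
python3 - <<'E'
from h import *
for p,z in (((110.7,215.7),.071),((127.4,217.6),.063),((141.4,218.9),.071),((155.5,220.2),.071)): print(at("top",p,z).round(4))
print('scene',[at("scene",np.array(p)*.64,z).round(4)[:2] for p,z in(((602,498),.071),((576,468),.063),((557,437),.071),((539,412),.071))])
print(rows([.517,.438,.14]))
# stage corners px in 512: from 800 view
for p in ((337,290),(397,258),(410,315),(350,329)): print('stage',at("top",np.array(p)*.64,.018)[:2].round(4))
E
```

```text
[0.5151 0.4299 0.071 ]
[0.5099 0.3824 0.063 ]
[0.5045 0.3376 0.071 ]
[0.5001 0.2954 0.071 ]
scene [array([0.5212, 0.4369]), array([0.5146, 0.3864]), array([0.5092, 0.3414]), array([0.503 , 0.2963])]
[-5.9443596  -0.32207765  2.04551925]
stage [0.615 0.123]
stage [0.6806 0.0007]
stage [ 0.5618 -0.0243]
stage [0.5347 0.0962]
```

```bash
python3 -m jog '[{"dp":[-5.9,-0.4,1.6],"angular":[0,0,0],"gripper":-1},{"dp":[-5.9,-0.4,1.6],"angular":[0,0,0],"gripper":-1},{"dp":[-5.9,-0.4,1.6],"angular":[0,0,0],"gripper":-1},{"dp":[-5.9,-0.4,1.6],"angular":[0,0,0],"gripper":-1},{"dp":[-5.9,-0.4,1.6],"angular":[0,0,0],"gripper":-1},{"dp":[-5.9,-0.4,1.6],"angular":[0,0,0],"gripper":-1},{"dp":[-5.9,-0.4,1.6],"angular":[0,0,0],"gripper":-1},{"dp":[-5.9,-0.4,1.6],"angular":[0,0,0],"gripper":-1}]' 30
python3 -c "
from h import *
s=state();print(s['position'],s['time'],s['force'],s['width'],rows([.517,.435,.095]))"
```

```text
time: 2.3
position: [0.5144, 0.4339, 0.1613]
eef_rot: [-0.001, 0.207, 0.978, -0.001]
force: [-0.3, 0.4, 0.1]
width: 0.005
grip_force: 0.0
[0.51442395 0.43389331 0.161276  ] 2.3 [-0.28727606  0.4268812   0.09545872] 0.004564938645597985 [-0.03953011  0.04277453  1.32542637]
```

```bash
python3 -m jog '[{"dp":[-0.05,0.04,0.7],"angular":[0,0,0],"gripper":-1},{"dp":[-0.05,0.04,1.3],"angular":[0,0,0],"gripper":-1},{"dp":[-0.05,0.04,1.4],"angular":[0,0,0],"gripper":-1},{"dp":[-0.05,0.04,1.45],"angular":[0,0,0],"gripper":-1},{"dp":[-0.05,0.04,1.5],"angular":[0,0,0],"gripper":-1},{"dp":[-0.05,0.04,1.5],"angular":[0,0,0],"gripper":-1}]'
```

```text
time: 2.9
position: [0.517, 0.4374, 0.0891]
eef_rot: [0.001, 0.205, 0.979, 0.001]
force: [0.9, 0.2, 0.4]
width: 0.004
grip_force: 0.0
```

```bash
python3 -m jog '[{"dp":[0,0,0.05],"angular":[0,0,0],"gripper":-1},{"dp":[0,0,0.1],"angular":[0,0,0],"gripper":-1},{"dp":[0,0,0.1],"angular":[0,0,0],"gripper":-1}]'
```

```text
time: 3.2
position: [0.5165, 0.436, 0.0823]
eef_rot: [-0.0, 0.206, 0.979, -0.0]
force: [0.1, 0.2, -0.5]
width: 0.004
grip_force: 0.0
```

```bash
python3 -m jog '[{"dp":[0,0,0.05],"angular":[0,0,0],"gripper":-1},{"dp":[0,0,0.1],"angular":[0,0,0],"gripper":-1},{"dp":[0,0,0.1],"angular":[0,0,0],"gripper":-1}]'
```

```text
time: 3.5
position: [0.5167, 0.4362, 0.0796]
eef_rot: [-0.0, 0.205, 0.979, -0.0]
force: [-3.1, -1.9, 9.7]
width: -0.001
grip_force: 4.8
```

```bash
python3 -m jog '[{"dp":[0,0,0.03],"angular":[0,0,0],"gripper":-1},{"dp":[0,0,0.06],"angular":[0,0,0],"gripper":-1},{"dp":[0,0,0.06],"angular":[0,0,0],"gripper":-1}]'
```

```text
time: 3.8
position: [0.5168, 0.4363, 0.0749]
eef_rot: [0.0, 0.205, 0.979, 0.0]
force: [0.2, 0.4, 2.7]
width: 0.001
grip_force: 1.5
```

```bash
python3 -m jog '[{"dp":[0,0,0.03],"angular":[0,0,0],"gripper":-1},{"dp":[0,0,0.06],"angular":[0,0,0],"gripper":-1},{"dp":[0,0,0.06],"angular":[0,0,0],"gripper":-1}]'
```

```text
time: 4.1
position: [0.5169, 0.4364, 0.0721]
eef_rot: [0.0, 0.205, 0.979, 0.0]
force: [-1.0, -1.3, 7.5]
width: 0.002
grip_force: 3.5
```

```bash
python3 -m jog '[{"dp":[0,0,0.03],"angular":[0,0,0],"gripper":-1},{"dp":[0,0,0.05],"angular":[0,0,0],"gripper":-1},{"dp":[0,0,0.05],"angular":[0,0,0],"gripper":-1}]'
```

```text
time: 4.4
position: [0.5169, 0.4364, 0.0719]
eef_rot: [0.0, 0.205, 0.979, -0.0]
force: [-4.8, -2.9, 17.5]
width: 0.004
grip_force: 8.2
```

```bash
python3 -m jog '[{"dp":[0,0,-0.8],"angular":[0,0,0],"gripper":-1},{"dp":[0,0,-1.8],"angular":[0,0,0],"gripper":-1},{"dp":[0,0,-2.8],"angular":[0,0,0],"gripper":0},{"dp":[0,0,-2.8],"angular":[0,0,0],"gripper":0.2}]'
python3 - <<'E'
from h import *
im=camera("scene"); cv2.imwrite("pics/k1.png",cv2.resize(im[240:350,280:430],(600,440),interpolation=cv2.INTER_CUBIC))
print('knob',at("top",(235.9,178),.159),at("scene",(250.6,185),.159))
C=[at("top",np.array(p)/4.21+[205,150],.018)[:2] for p in((40,105),(200,62),(243,218),(82,262))]
print(np.round(C,4),np.mean(C,0))
print('tray pocket',[(np.round(r["point"],1),at("top",r["point"],0)) for r in pinpoint("tray","top")])
s=state();print(s['joint_positions'],rows([.602,.05,.2]))
E
```

```text
time: 4.8
position: [0.5213, 0.4397, 0.2182]
eef_rot: [0.006, 0.205, 0.979, 0.006]
force: [1.7, 0.9, 1.5]
width: 0.328
grip_force: 0.0
knob [0.60502812 0.05074011 0.159     ] [0.60806226 0.05522713 0.159     ]
[[ 0.6498  0.1271]
 [ 0.682   0.0057]
 [ 0.5612 -0.0253]
 [ 0.5294  0.0947]] [0.60559484 0.05054157]
tray pocket [(array([155.7, 220.7]), array([0.50759172, 0.31390764, 0.        ]))]
[ 6.36833804e-01  4.32840662e-01  1.53018963e+00 -2.54069368e-06
  1.17453864e+00 -5.20135285e-01] [-4.65817437 -6.40542403  0.19682489]
```

View pics/k1.png

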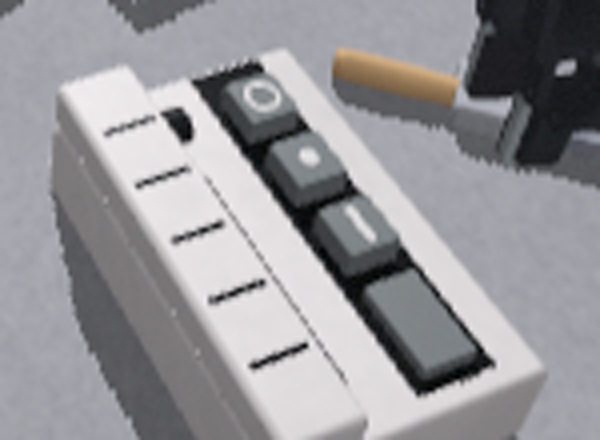

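```bash
python3 -m jog '[{"dp":[-4.74,-6.36,0.2],"angular":[0,0,0.9],"gripper":0.2},{"dp":[-4.74,-6.36,0.2],"angular":[0,0,0.9],"gripper":0.2},{"dp":[-4.74,-6.36,0.2],"angular":[0,0,0.9],"gripper":0.2},{"dp":[-4.74,-6.36,0.2],"angular":[0,0,0.9],"gripper":0.2},{"dp":[-4.74,-6.36,0.2],"angular":[0,0,0.9],"gripper":0.2},{"dp":[-4.74,-6.36,0.2],"angular":[0,0,0.9],"gripper":0.2},{"dp":[-4.74,-6.36,0.2],"angular":[0,0,0.9],"gripper":0.2},{"dp":[-4.74,-6.36,0.2],"angular":[0,0,0.9],"gripper":0.2}]'
python3 -m jog '[{"dp":[0,0,0],"angular":[0,0,0],"gripper":0.2},{"dp":[0,0,0],"angular":[0,0,0],"gripper":0.2}]'
python3 -c "
from h import *
s=state();print(s['position'],Rn.from_quat(np.roll(s['eef_rot'],-1)).as_matrix().round(3).tolist(),rows([.6055,.0505,.142]))"
```

```text
time: 5.7
position: [0.6038, 0.0474, 0.1953]
eef_rot: [-0.002, 0.611, 0.792, -0.002]
force: [0.7, 0.9, -0.1]
width: 0.602
grip_force: 0.0
time: 5.9
position: [0.604, 0.0485, 0.1958]
eef_rot: [-0.002, 0.612, 0.791, -0.001]
force: [-0.1, 0.4, 0.2]
width: 0.601
grip_force: 0.0
[0.60402708 0.04849837 0.19579202] [[-0.251, 0.968, -0.005], [0.968, 0.251, 0.001], [0.002, -0.005, -1.0]] [0.02936868 0.04382835 1.07569498]
```

```bash
python3 -m jog '[{"dp":[0.03,0.04,0.5],"angular":[0,0,0],"gripper":0.2},{"dp":[0.03,0.04,0.9],"angular":[0,0,0],"gripper":0.2},{"dp":[0.03,0.04,1.06],"angular":[0,0,0],"gripper":0.2},{"dp":[0.03,0.04,1.06],"angular":[0,0,0],"gripper":0.2}]' 40
python3 -m jog '[{"dp":[0,0,0],"angular":[0,0,0],"gripper":-1},{"dp":[0,0,0],"angular":[0,0,0],"gripper":-1},{"dp":[0,0,0],"angular":[0,0,0],"gripper":-1},{"dp":[0,0,0],"angular":[0,0,0],"gripper":-1},{"dp":[0,0,0],"angular":[0,0,0],"gripper":-1}]' 40
```

```text
time: 6.3
position: [0.6049, 0.0531, 0.1431]
eef_rot: [-0.002, 0.61, 0.792, -0.002]
force: [-0.7, -0.1, 0.2]
width: 0.6
grip_force: 0.0
time: 6.8
position: [0.6081, 0.052, 0.1471]
eef_rot: [0.001, 0.611, 0.792, 0.001]
force: [-0.1, 1.1, 3.5]
width: 0.239
grip_force: 39.6
```

```bash
python3 -m jog '[{"dp":[0,0,-0.1],"angular":[0,0,0],"gripper":-1},{"dp":[0,0,-0.4],"angular":[0,0,0],"gripper":-1},{"dp":[0,0,-0.9],"angular":[0,0,0],"gripper":-1},{"dp":[0,0,-1.4],"angular":[0,0,0],"gripper":-1},{"dp":[0,0,-1.4],"angular":[0,0,0],"gripper":-1}]' 60
python3 - <<'E'
from h import *
im=camera("top")
print([(np.round(r["point"],1),r["conf"],at("top",r["point"],0)) for r in pinpoint("tray","top")])
C=[at("top",np.array(p)*.64,.022)[:2] for p in ((321,354),(381,352),(385,419),(325,421))]
print(np.round(C,4),np.mean(C,0),rows([.4175,.0835,.2]),state()['width'])
print([(np.round(r["point"],1),r["conf"],at("top",r["point"],0)) for r in outline_of("tray","top")])
E
```

```text
time: 7.3
position: [0.6103, 0.0515, 0.2208]
eef_rot: [0.004, 0.611, 0.792, 0.003]
force: [0.9, -1.0, 0.7]
width: 0.235
grip_force: 58.8
[(array([355.7, 170.7]), 0.59, array([ 0.66277823, -0.32769256,  0.        ]))]
[[0.4848 0.1531]
 [0.4874 0.0342]
 [0.3569 0.0271]
 [0.3544 0.1435]] [0.42086731 0.08946117] [ 1.5844244  -3.51030031  0.32285965] 0.2410065718309929
[(array([139.5, 217.8]), 0.18, array([0.51743497, 0.36569913, 0.        ]))]
```

```bash
python3 -m jog '[{"dp":[1.62,-3.5,0.3],"angular":[0,0,0],"gripper":-1},{"dp":[1.62,-3.5,0.3],"angular":[0,0,0],"gripper":-1},{"dp":[1.62,-3.5,0.3],"angular":[0,0,0],"gripper":-1},{"dp":[1.62,-3.5,0.3],"angular":[0,0,0],"gripper":-1},{"dp":[1.62,-3.5,0.3],"angular":[0,0,0],"gripper":-1},{"dp":[1.62,-3.5,0.3],"angular":[0,0,0],"gripper":-1}]'
python3 - <<'E'
from h import *
im=camera("scene"); cv2.imwrite("pics/k2.png",cv2.resize(im[110:260,190:390],(800,600),interpolation=cv2.INTER_CUBIC))
s=state();print(s['position'],s['width'],rows([.418,.086,.04]))
E
```

```text
time: 8.05
position: [0.4153, 0.0855, 0.1992]
eef_rot: [-0.001, 0.61, 0.792, -0.001]
force: [1.0, 0.0, -1.1]
width: 0.227
grip_force: 59.0
[0.41736007 0.085473   0.20023982] 0.2311110182953049 [0.00764714 0.01499239 3.20479511]
```

View pics/k2.png

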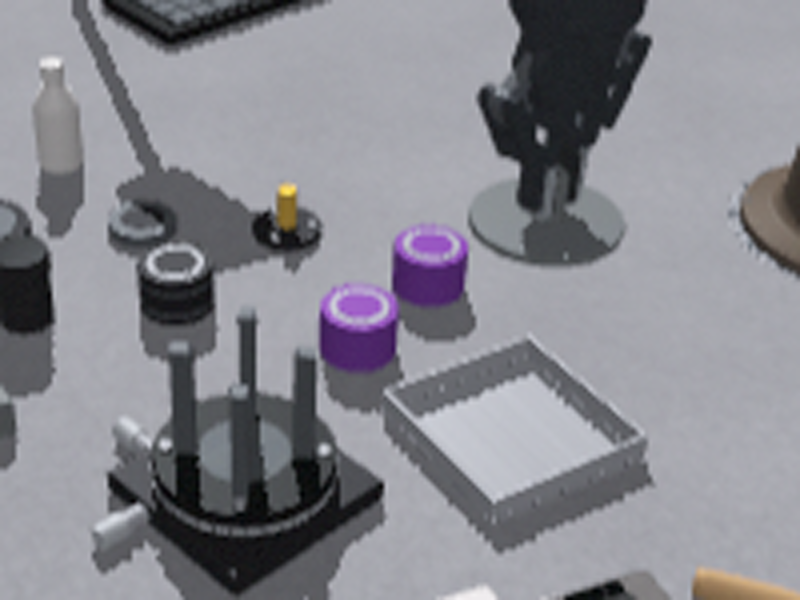

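```bash
python3 -c "
from h import *
print(at('scene',(318.75,215),.022))"
python3 -m jog '[{"dp":[0,0.03,0.8],"angular":[0,0,0],"gripper":-1},{"dp":[0,0.03,1.6],"angular":[0,0,0],"gripper":-1},{"dp":[0,0.03,2.4],"angular":[0,0,0],"gripper":-1},{"dp":[0,0.03,2.8],"angular":[0,0,0],"gripper":-1},{"dp":[0,0.03,3.0],"angular":[0,0,0],"gripper":-1},{"dp":[0,0.03,3.1],"angular":[0,0,0],"gripper":-1},{"dp":[0,0.03,3.16],"angular":[0,0,0],"gripper":-1},{"dp":[0,0.03,3.16],"angular":[0,0,0],"gripper":-1}]'
```

```text
[0.42236471 0.09439267 0.022     ]
time: 8.9
position: [0.4201, 0.0859, 0.0435]
eef_rot: [0.001, 0.611, 0.792, 0.001]
force: [0.4, 0.9, -1.4]
width: 0.235
grip_force: 59.1
```

```bash
python3 -m jog '[{"dp":[0,0,0.06],"angular":[0,0,0],"gripper":-1},{"dp":[0,0,0.06],"angular":[0,0,0],"gripper":-1}]'
```

```text
time: 9.1
position: [0.4194, 0.086, 0.0404]
eef_rot: [0.001, 0.611, 0.792, 0.001]
force: [-0.6, 0.4, -1.2]
width: 0.237
grip_force: 59.1
```

```bash
python3 -m jog '[{"dp":[0.06,0.02,0.02],"angular":[0,0,0],"gripper":-1},{"dp":[0.06,0.02,0.06],"angular":[0,0,0],"gripper":-1},{"dp":[0.06,0.02,0.08],"angular":[0,0,0],"gripper":-1},{"dp":[0.06,0.02,0.08],"angular":[0,0,0],"gripper":-1}]'
```

```text
time: 9.5
position: [0.4195, 0.0894, 0.0371]
eef_rot: [-0.0, 0.611, 0.792, 0.0]
force: [-2.1, 0.6, 11.0]
width: 0.236
grip_force: 58.2
```

```bash
python3 -m jog '[{"dp":[0,0,0.03],"angular":[0,0,0],"gripper":-1},{"dp":[0,0,0.04],"angular":[0,0,0],"gripper":-1}]'
```

```text
time: 9.7
position: [0.4196, 0.0894, 0.037]
eef_rot: [-0.001, 0.611, 0.792, -0.0]
force: [-11.4, -1.6, 35.8]
width: 0.235
grip_force: 60.6
```

```bash
python3 -m jog '[{"dp":[0,0,-0.06],"angular":[0,0,0],"gripper":-1},{"dp":[0,0,-0.06],"angular":[0,0,0],"gripper":0.2},{"dp":[0,0,-0.06],"angular":[0,0,0],"gripper":0.2},{"dp":[0,0,-0.4],"angular":[0,0,0],"gripper":0.2},{"dp":[0,0,-1.4],"angular":[0,0,0],"gripper":0.6},{"dp":[0,0,-2.4],"angular":[0,0,0],"gripper":1},{"dp":[0,0,-2.4],"angular":[0,0,0],"gripper":1}]'
python3 - <<'E'
from h import *
im=camera("scene"); cv2.imwrite("pics/k3.png",cv2.resize(im[110:260,190:390],(800,600),interpolation=cv2.INTER_CUBIC))
for n in "holder spacer1 specimen".split(): print(n,[(np.round(r["point"],1),round(r["conf"],2),at("scene",r["point"],0).round(4)) for r in pinpoint(n,"scene")])
im=camera("top"); cv2.imwrite("pics/t3.png",im)
for n in "holder spacer1 specimen".split(): print(n,[(np.round(r["point"],1),round(r["conf"],2),at("top",r["point"],0).round(4)) for r in pinpoint(n,"top")])
for n,z in (("holder",.02),("spacer1",.012),("specimen",.009)):
  for r in outline_of(n,"top"):
    e=cv2.minEnclosingCircle(np.argwhere(r["mask"])[:,::-1].astype(np.float32)); print(n,round(r["conf"],2),e,at("top",e[0],z))
print(state()['position'])
E
```

```text
time: 10.4
position: [0.4249, 0.0897, 0.1601]
eef_rot: [0.005, 0.611, 0.792, 0.005]
force: [1.6, -0.7, 0.2]
width: 1.0
grip_force: 0.0
holder [(array([278.3, 199.5]), 0.83, array([ 0.4713, -0.0386,  0.    ])), (array([297.3, 181.5]), 0.76, array([ 0.3714, -0.0908,  0.    ])), (array([233. , 187.8]), 0.69, array([ 0.5666, -0.1534,  0.    ]))]
spacer1 [(array([224.5, 166.1]), 0.67, array([ 0.5414, -0.2789,  0.    ]))]
specimen [(array([262. , 170.7]), 0.71, array([ 0.4421, -0.1965,  0.    ])), (array([395.7, 265. ]), 0.23, array([0.3478, 0.3108, 0.    ]))]
holder [(array([269.4, 232.8]), 0.7, array([ 0.4652, -0.0451,  0.    ])), (array([285.9, 262.3]), 0.65, array([ 0.3734, -0.0946,  0.    ])), (array([306. , 201.7]), 0.52, array([ 0.5629, -0.1635,  0.    ]))]
spacer1 [(array([339.1, 207.9]), 0.74, array([ 0.5417, -0.2678,  0.    ])), (array([324.1, 244.7]), 0.57, array([ 0.4262, -0.215 ,  0.    ])), (array([225.4, 246.9]), 0.4, array([0.4228, 0.0929, 0.    ]))]
specimen [(array([325.7, 243.1]), 0.77, array([ 0.4311, -0.2202,  0.    ])), (array([227.5, 250. ]), 0.35, array([0.4132, 0.0863, 0.    ]))]
holder 0.61 ((270.6009216308594, 232.2889862060547), 9.426042556762695) [ 0.4649337  -0.04825698  0.02      ]
holder 0.59 ((286.1666564941406, 262.8333435058594), 10.069291114807129) [ 0.3715444  -0.09390588  0.02      ]
holder 0.56 ((306.5, 201.5), 10.12432861328125) [ 0.56009513 -0.16246639  0.02      ]
holder 0.52 ((153.62088012695312, 271.26922607421875), 25.957311630249023) [0.35072251 0.30882408 0.02      ]
holder 0.38 ((354.94232177734375, 170.0), 13.096041679382324) [ 0.65996451 -0.32009474  0.02      ]
spacer1 0.63 ((341.0714416503906, 208.07142639160156), 9.134571075439453) [ 0.53923538 -0.27132134  0.012     ]
specimen 0.53 ((324.27777099609375, 241.27777099609375), 9.611381530761719) [ 0.43620463 -0.21448892  0.009     ]
[0.41841153 0.08896346 0.15288611]
```

View pics/k3.png

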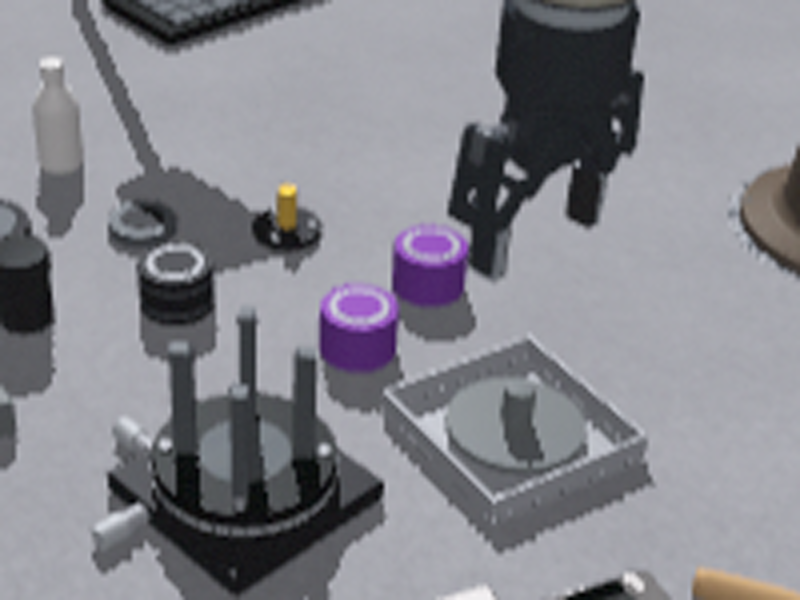

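```bash
python3 -c "
from h import *
print(at('scene',(234,175.5),.04),at('top',(307.6,201.5),.04),rows([.559,-.162,.12]))"
```

```text
[ 0.55882646 -0.15932784  0.04      ] [ 0.55657617 -0.16324327  0.04      ] [-5.56927538  1.44494737  0.65345919]
```

```bash
python3 -m jog '[{"dp":[-5.56,1.44,0.6],"angular":[0,0,1.57],"gripper":1},{"dp":[-5.56,1.44,0.6],"angular":[0,0,1.57],"gripper":1},{"dp":[-5.56,1.44,0.6],"angular":[0,0,1.57],"gripper":1},{"dp":[-5.56,1.44,0.6],"angular":[0,0,1.57],"gripper":1},{"dp":[-5.56,1.44,0.6],"angular":[0,0,1.57],"gripper":1},{"dp":[-5.56,1.44,0.6],"angular":[0,0,1.57],"gripper":1},{"dp":[-5.56,1.44,0.6],"angular":[0,0,1.57],"gripper":1},{"dp":[-5.56,1.44,0.6],"angular":[0,0,1.57],"gripper":1}]'
python3 -m jog '[{"dp":[0,0,0],"angular":[0,0,0.15],"gripper":1},{"dp":[0,0,0],"angular":[0,0,0.3],"gripper":1},{"dp":[0,0,0],"angular":[0,0,0.37],"gripper":1},{"dp":[0,0,0],"angular":[0,0,0.37],"gripper":1}]'
python3 -c "
from h import *
s=state();print(s['position'],Rn.from_quat(np.roll(s['eef_rot'],-1)).as_matrix().round(3).tolist(),s['joint_positions'],rows([.558,-.161,.026]))"
```

```text
time: 11.75
position: [0.5595, -0.1631, 0.1228]
eef_rot: [-0.0, 0.952, 0.305, -0.0]
force: [-0.3, -0.8, 0.7]
width: 1.001
grip_force: 0.0
time: 12.15
position: [0.559, -0.1615, 0.1232]
eef_rot: [-0.0, 0.992, 0.129, -0.0]
force: [0.1, 0.1, -0.7]
width: 0.997
grip_force: 0.0
[ 0.55904927 -0.16152052  0.12320015] [[0.967, 0.255, -0.001], [0.255, -0.967, 0.0], [-0.001, -0.001, -1.0]] [-3.56087299e-01  3.66393249e-01  1.82223873e+00  7.86404315e-06
  9.53891735e-01  9.56860929e-01] [-0.01616486 -0.01436454  1.94402384]
```

```bash
python3 -m jog '[{"dp":[-0.02,0,0.9],"angular":[0,0,0],"gripper":1},{"dp":[-0.02,0,1.6],"angular":[0,0,0],"gripper":1},{"dp":[-0.02,0,1.94],"angular":[0,0,0],"gripper":1},{"dp":[-0.02,0,1.94],"angular":[0,0,0],"gripper":1},{"dp":[-0.02,0,1.94],"angular":[0,0,0],"gripper":0.2},{"dp":[-0.02,0,1.94],"angular":[0,0,0],"gripper":0.2},{"dp":[-0.02,0,1.94],"angular":[0,0,0],"gripper":0.2},{"dp":[-0.02,0,1.94],"angular":[0,0,0],"gripper":0.2}]' 20
python3 -m jog '[{"dp":[0,0,0],"angular":[0,0,0],"gripper":1},{"dp":[0,0,0],"angular":[0,0,0],"gripper":1},{"dp":[0,0,-0.3],"angular":[0,0,0],"gripper":1},{"dp":[0,0,-1.2],"angular":[0,0,-0.15],"gripper":1},{"dp":[0,0,-1.2],"angular":[0,0,-0.3],"gripper":1},{"dp":[0,0,-1.2],"angular":[0,0,-0.45],"gripper":1},{"dp":[0,0,-1.2],"angular":[0,0,-0.6],"gripper":1}]'
```

```text
time: 12.95
position: [0.5603, -0.1627, 0.0288]
eef_rot: [0.001, 0.992, 0.129, 0.002]
force: [1.1, -1.4, 3.2]
width: 0.671
grip_force: 22.6
time: 13.65
position: [0.5587, -0.1618, 0.0884]
eef_rot: [0.0, 0.908, 0.419, 0.001]
force: [0.8, -0.5, 0.8]
width: 0.999
grip_force: 0.0
```

```bash
python3 -m jog '[{"dp":[0,0,0],"angular":[0,0,-0.15],"gripper":1},{"dp":[0,0,0],"angular":[0,0,-0.3],"gripper":1},{"dp":[0,0,0],"angular":[0,0,-0.45],"gripper":1},{"dp":[0,0,0],"angular":[0,0,-0.6],"gripper":1},{"dp":[0,0,0],"angular":[0,0,-0.75],"gripper":1},{"dp":[0,0,0],"angular":[0,0,-0.9],"gripper":1},{"dp":[0,0,0],"angular":[0,0,-0.97],"gripper":1},{"dp":[0,0,0],"angular":[0,0,-0.97],"gripper":1}]'
python3 -m jog '[{"dp":[0,0,0.6],"angular":[0,0,0],"gripper":1},{"dp":[0,0,1.2],"angular":[0,0,0],"gripper":1},{"dp":[0,0,1.2],"angular":[0,0,0],"gripper":1},{"dp":[0,0,1.2],"angular":[0,0,0],"gripper":0.2},{"dp":[0,0,1.2],"angular":[0,0,0],"gripper":0.2},{"dp":[0,0,1.2],"angular":[0,0,0],"gripper":0.2},{"dp":[0,0,1.2],"angular":[0,0,0],"gripper":0.2},{"dp":[0,0,1.2],"angular":[0,0,0],"gripper":0.2}]' 60
python3 -c "
from h import *
s=state();print(s['position'],Rn.from_quat(np.roll(s['eef_rot'],-1)).as_matrix().round(3).tolist(),s['width'])"
```

```text
time: 14.45
position: [0.5584, -0.1617, 0.0876]
eef_rot: [0.0, 0.611, 0.792, 0.0]
force: [-0.6, -0.1, -0.1]
width: 1.0
grip_force: 0.0
time: 15.25
position: [0.5604, -0.1624, 0.0291]
eef_rot: [0.002, 0.611, 0.792, 0.001]
force: [0.2, 1.2, 6.9]
width: 0.658
grip_force: 64.8
[ 0.5603744  -0.16244072  0.02908429] [[-0.254, 0.967, 0.004], [0.967, 0.254, -0.001], [-0.002, 0.004, -1.0]] 0.6582848367485596
```

```bash
python3 -m jog '[{"dp":[0,0,-0.2],"angular":[0,0,0],"gripper":0.2},{"dp":[0,0,-0.8],"angular":[0,0,0],"gripper":0.2},{"dp":[0,0,-1.6],"angular":[0,0,0],"gripper":0.2},{"dp":[0,0,-2.4],"angular":[0,0,0],"gripper":0.2},{"dp":[0,0,-3.1],"angular":[0,0,0],"gripper":0.2},{"dp":[0,0,-3.1],"angular":[0,0,0],"gripper":0.2}]' 60
python3 -c "
from h import *
s=state();print(s['position'],s['force'],s['width'],rows([.6055,.0505,.182]))"
```

```text
time: 15.85
position: [0.562, -0.1631, 0.188]
eef_rot: [0.006, 0.611, 0.792, 0.002]
force: [0.8, -0.3, -2.8]
width: 0.656
grip_force: 65.1
[ 0.56197702 -0.16314443  0.18803756] [ 0.82436515 -0.27639897 -2.83964163] 0.655928854885137 [3.91208554 1.92684935 0.11267863]
```

```bash
python3 - <<'E'
from h import *
print('jawtops scene',at("scene",(250.8,197.7),.122))
im=cv2.imread("pics/t3.png"); a=cv2.resize(im[150:215,205:275],(700,650),interpolation=cv2.INTER_CUBIC)
cv2.imwrite("pics/t3c.png",cv2.resize(a,(640,594)))
for c in("top","scene"):
    camera(c); print(c,[(r["point"],round(r["conf"],2),at(c,r["point"],.04)) for r in pinpoint("pocket",c)])
    print(c,[(r["point"],round(r["conf"],2),at(c,r["point"],.0)) for r in pinpoint("stage",c)])
s=state();print(s['position'])
E
```

```text
jawtops scene [0.60857886 0.05652138 0.122     ]
top [([236.3, 184.2], 0.59, array([0.61383018, 0.0563902 , 0.04      ])), ([214.0, 129.6], 0.23, array([0.79367767, 0.12759383, 0.04      ]))]
top [([240.6, 188.7], 0.84, array([0.60780108, 0.04486357, 0.        ])), ([227.7, 246.7], 0.54, array([0.42337097, 0.08571724, 0.        ]))]
scene [([252.5, 221.1], 0.66, array([0.60228798, 0.05196405, 0.04      ]))]
scene [([249.0, 231.0], 0.71, array([0.60837124, 0.04276264, 0.        ]))]
[ 0.55621321 -0.16105129  0.17886921]
```

View pics/t3c.png

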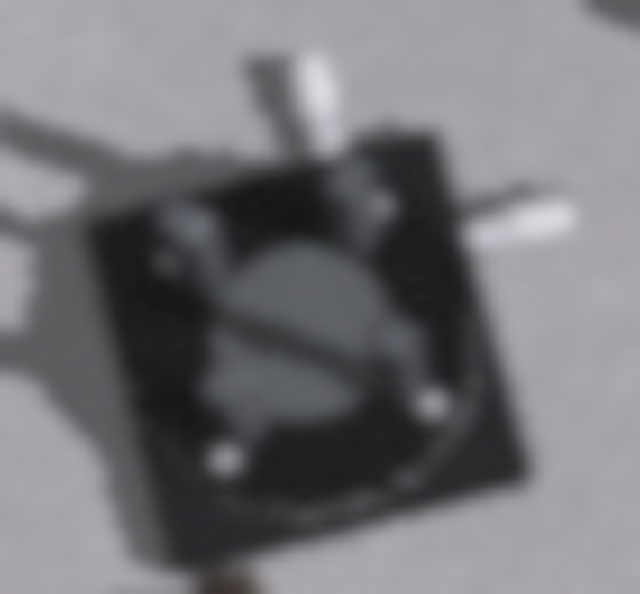

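```bash
python3 - <<'E'
from h import *
print(at("top",(238.15-.5+.5,186.4),.04),at("top",(238.8,188.3),.018))
C=[at("top",np.array(p)/9.143+[205,150]-0.45,.018)[:2] for p in((92,215),(437,132),(528,485),(180,568))]
print(np.mean(C,0),np.degrees([np.arctan2(C[1][0]-C[0][0],C[0][1]-C[1][1]),np.arctan2(C[2][0]-C[3][0],C[3][1]-C[2][1]),np.arctan2(C[0][1]-C[3][1],C[0][0]-C[3][0]),np.arctan2(C[1][1]-C[2][1],C[1][0]-C[2][0])]))
for i in range(3): camera("top"); s=state();print(s['position'],s['force'])
print(rows([.6065,.052,.182]))
E
```

```text
[0.60675878 0.05064737 0.04      ] [0.60536627 0.04974156 0.018     ]
[0.60754486 0.0511195 ] [13.27026396 12.91716135 14.09417087 13.4631375 ]
[ 0.55656271 -0.16114645  0.17913516] [-0.67890107  0.06646427 -3.36229479]
[ 0.55694182 -0.16129979  0.17953581] [-0.59859013 -1.47240674 -3.45650665]
[ 0.55731153 -0.16142139  0.17997631] [ 0.50247014  0.38060758 -2.75147571]
[ 3.87829195  2.03623811 -0.0387672 ]
```

```bash
python3 -m jog '[{"dp":[1.0,0.5,0],"angular":[0,0,0],"gripper":0.2},{"dp":[1.9,1.0,0],"angular":[0,0,0],"gripper":0.2},{"dp":[2.7,1.45,0],"angular":[0,0,0],"gripper":0.2},{"dp":[3.4,1.8,0],"angular":[0,0,0],"gripper":0.2},{"dp":[3.87,2.04,0],"angular":[0,0,0],"gripper":0.2},{"dp":[3.87,2.04,0],"angular":[0,0,0],"gripper":0.2},{"dp":[3.87,2.04,0],"angular":[0,0,0],"gripper":0.2},{"dp":[3.87,2.04,0],"angular":[0,0,0],"gripper":0.2}]'
python3 - <<'E'
from h import *
P=[]
for i in range(6): camera("scene"); P.append(state()['position'])
print(np.round(P,4)); s=state(); print(s['width'],s['force'],rows([.607,.0515,.13]))
im=camera("scene"); cv2.imwrite("pics/k4.png",cv2.resize(im[120:240,180:340],(800,600),interpolation=cv2.INTER_CUBIC))
E
```

```text
time: 17.1
position: [0.6073, 0.0505, 0.1811]
eef_rot: [-0.0, 0.611, 0.792, -0.001]
force: [0.8, -0.3, -2.8]
width: 0.655
grip_force: 65.0
[[0.6074 0.0502 0.1813]
 [0.6075 0.05   0.1814]
 [0.6076 0.0501 0.1816]
 [0.6077 0.0501 0.1817]
 [0.6077 0.0503 0.1818]
 [0.6078 0.0504 0.1818]]
0.6565453411078143 [-0.20942835 -0.77659649 -3.06277094] [ 0.02468917 -0.00940994  1.03631819]
```

View pics/k4.png

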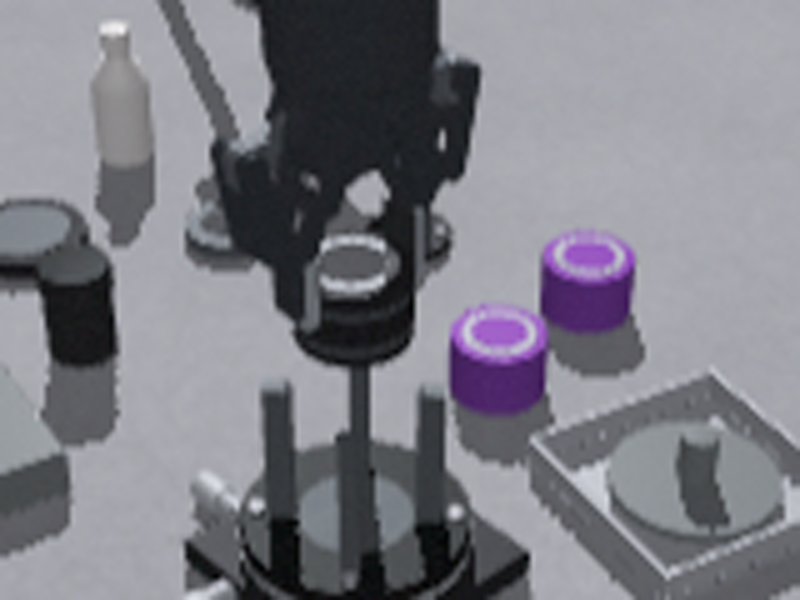

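```bash
python3 -m jog '[{"dp":[0.02,-0.01,0.25],"angular":[0,0,0],"gripper":0.2},{"dp":[0.02,-0.01,0.5],"angular":[0,0,0],"gripper":0.2},{"dp":[0.02,-0.01,0.6],"angular":[0,0,0],"gripper":0.2},{"dp":[0.02,-0.01,0.7],"angular":[0,0,0],"gripper":0.2},{"dp":[0.02,-0.01,0.75],"angular":[0,0,0],"gripper":0.2},{"dp":[0.02,-0.01,0.75],"angular":[0,0,0],"gripper":0.2}]'
```

```text
time: 18.05
position: [0.6067, 0.0522, 0.1436]
eef_rot: [-0.0, 0.611, 0.792, -0.0]
force: [0.2, 0.9, -2.3]
width: 0.652
grip_force: 65.2
```

```bash
python3 -m jog '[{"dp":[0,0,0.1],"angular":[0,0,0],"gripper":0.2},{"dp":[0,0,0.2],"angular":[0,0,0],"gripper":0.2},{"dp":[0,0,0.2],"angular":[0,0,0],"gripper":0.2}]'
```

```text
time: 18.35
position: [0.6064, 0.0521, 0.1334]
eef_rot: [-0.001, 0.611, 0.792, -0.001]
force: [-0.8, 0.5, -3.1]
width: 0.658
grip_force: 65.2
```

Going in cleanly.

```bash
python3 -m jog '[{"dp":[0,0,0.2],"angular":[0,0,0],"gripper":0.2},{"dp":[0,0,0.4],"angular":[0,0,0],"gripper":0.2},{"dp":[0,0,0.6],"angular":[0,0,0],"gripper":0.2},{"dp":[0,0,0.8],"angular":[0,0,0],"gripper":0.2},{"dp":[0,0,0.8],"angular":[0,0,0],"gripper":0.2}]'
```

```text
time: 18.85
position: [0.6062, 0.0519, 0.0922]
eef_rot: [-0.001, 0.611, 0.792, -0.001]
force: [0.2, -0.4, -4.0]
width: 0.654
grip_force: 65.0
```

```bash
python3 -m jog '[{"dp":[0,0,0.15],"angular":[0,0,0],"gripper":0.2},{"dp":[0,0,0.3],"angular":[0,0,0],"gripper":0.2},{"dp":[0,0,0.37],"angular":[0,0,0],"gripper":0.2},{"dp":[0,0,0.37],"angular":[0,0,0],"gripper":0.2}]'
```

```text
time: 19.25
position: [0.6065, 0.0521, 0.075]
eef_rot: [-0.001, 0.611, 0.792, -0.0]
force: [0.1, -0.7, -3.5]
width: 0.655
grip_force: 65.0
```

```bash
python3 -m jog '[{"dp":[0,0,0.04],"angular":[0,0,0],"gripper":0.2},{"dp":[0,0,0.08],"angular":[0,0,0],"gripper":0.2},{"dp":[0,0,0.08],"angular":[0,0,0],"gripper":0.2}]'
```

```text
time: 19.55
position: [0.6069, 0.0522, 0.0716]
eef_rot: [-0.0, 0.611, 0.792, -0.0]
force: [0.3, 0.2, -2.9]
width: 0.654
grip_force: 65.0
```

```bash
python3 -m jog '[{"dp":[0,0,0.03],"angular":[0,0,0],"gripper":0.2},{"dp":[0,0,0.05],"angular":[0,0,0],"gripper":0.2},{"dp":[0,0,0.05],"angular":[0,0,0],"gripper":0.2}]'
```

```text
time: 19.85
position: [0.6071, 0.0521, 0.0693]
eef_rot: [0.0, 0.611, 0.792, 0.0]
force: [-0.0, 0.5, -2.9]
width: 0.656
grip_force: 65.3
```

```bash
python3 -m jog '[{"dp":[0,0,0.03],"angular":[0,0,0],"gripper":0.2},{"dp":[0,0,0.05],"angular":[0,0,0],"gripper":0.2},{"dp":[0,0,0.05],"angular":[0,0,0],"gripper":0.2}]'
```

```text
time: 20.15
position: [0.6072, 0.0522, 0.0691]
eef_rot: [-0.0, 0.611, 0.792, -0.0]
force: [-5.2, 0.6, 9.4]
width: 0.655
grip_force: 66.5
```

```bash
python3 -m jog '[{"dp":[0,0,-0.03],"angular":[0,0,0],"gripper":0.7},{"dp":[0,0,-0.03],"angular":[0,0,0],"gripper":0.7},{"dp":[0,0,-0.5],"angular":[0,0,0],"gripper":0.7},{"dp":[0,0,-1.3],"angular":[0,0,0],"gripper":0.7},{"dp":[0,0,-2.2],"angular":[0,0,0],"gripper":0.8},{"dp":[0,0,-2.2],"angular":[0,0,0],"gripper":1}]'
python3 - <<'E'
from h import *
im=camera("scene"); cv2.imwrite("pics/k5.png",cv2.resize(im[120:240,180:340],(800,600),interpolation=cv2.INTER_CUBIC))
m=outline_of
for c in("scene","top"):
    if c=="top": camera(c)
    for n,z in (("spacer1",.0),("specimen",.0)): print(c,n,[(np.round(r["point"],1),round(r["conf"],2),at(c,r["point"],z).round(4)) for r in pinpoint(n,c)][:3])
for r in outline_of("spacer1","top"):
    e=cv2.minEnclosingCircle(np.argwhere(r["mask"])[:,::-1].astype(np.float32)); print(round(r["conf"],2),e,at("top",e[0],.006))
s=state();print(s['position'],rows([.540,-.272,.08]))
E
```

```text
time: 20.75
position: [0.613, 0.0522, 0.1848]
eef_rot: [0.006, 0.611, 0.792, 0.005]
force: [0.5, -0.5, 0.8]
width: 0.997
grip_force: 0.0
scene spacer1 [(array([319.2, 216.6]), 0.55, array([0.4083, 0.0807, 0.    ]))]
scene specimen [(array([260.7, 168.6]), 0.67, array([ 0.4401, -0.2097,  0.    ])), (array([368.3, 296.6]), 0.57, array([0.4681, 0.3504, 0.    ]))]
top spacer1 [(array([336.7, 208.1]), 0.59, array([ 0.5412, -0.2601,  0.    ]))]
top specimen [(array([327.3, 244.8]), 0.53, array([ 0.4258, -0.225 ,  0.    ]))]
0.79 ((342.0, 207.5), 9.708344459533691) [ 0.54195751 -0.27567691  0.006     ]
0.74 ((239.93380737304688, 184.06211853027344), 27.817516326904297) [0.62173788 0.04667773 0.006     ]
[0.60562483 0.05207972 0.17461707] [-5.93682165 -2.90974013  1.89795396]
```

View pics/k5.png

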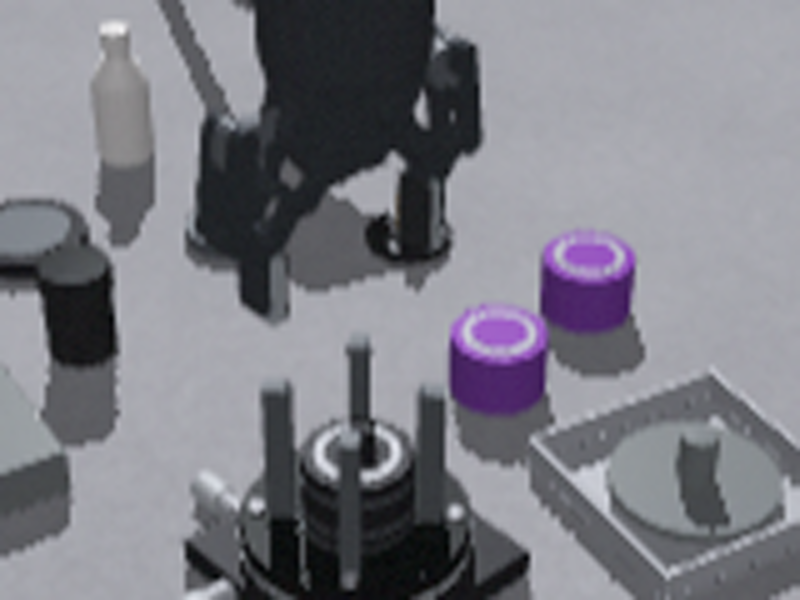

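```bash
python3 -m jog '[{"dp":[-5.94,-2.9,0.2],"angular":[0,0,1.57],"gripper":1},{"dp":[-5.94,-2.9,0.2],"angular":[0,0,1.57],"gripper":1},{"dp":[-5.94,-2.9,0.2],"angular":[0,0,1.57],"gripper":1},{"dp":[-5.94,-2.9,0.2],"angular":[0,0,1.57],"gripper":1},{"dp":[-5.94,-2.9,0.2],"angular":[0,0,1.57],"gripper":1},{"dp":[-5.94,-2.9,0.2],"angular":[0,0,1.57],"gripper":1},{"dp":[-5.94,-2.9,0.2],"angular":[0,0,1.57],"gripper":1},{"dp":[-5.94,-2.9,0.2],"angular":[0,0,1.57],"gripper":1}]' 20
python3 -m jog '[{"dp":[0,0,0.5],"angular":[0,0,0.15],"gripper":1},{"dp":[0,0,1],"angular":[0,0,0.3],"gripper":1},{"dp":[0,0,1.6],"angular":[0,0,0.37],"gripper":1},{"dp":[0,0,1.6],"angular":[0,0,0.37],"gripper":1},{"dp":[0,0,1.6],"angular":[0,0,0.37],"gripper":1}]'
python3 - <<'E'
from h import *
for c in("scene","top"):
    camera(c); print(c,[(np.round(r["point"],1),round(r["conf"],2),at(c,r["point"],0).round(4)) for r in pinpoint("spacer1",c)][:3])
s=state();print(s['position'],s['joint_positions'],rows([.540,-.272,.012]))
im=camera("scene"); cv2.imwrite("pics/k6.png",cv2.resize(im[110:230,160:320],(800,600),interpolation=cv2.INTER_CUBIC))
E
```

```text
time: 21.9
position: [0.5406, -0.2762, 0.1653]
eef_rot: [0.0, 0.953, 0.303, -0.001]
force: [-0.4, -0.5, 0.0]
width: 0.999
grip_force: 0.0
time: 22.4
position: [0.5413, -0.2714, 0.0854]
eef_rot: [-0.001, 0.992, 0.129, -0.001]
force: [-0.5, 0.2, 0.9]
width: 1.002
grip_force: 0.0
scene [(array([223.9, 167.1]), 0.58, array([ 0.5456, -0.2741,  0.    ]))]
top []
[ 0.54366525 -0.27268848  0.08862833] [-5.36474882e-01  4.56560487e-01  1.77501099e+00 -3.18675672e-05
  9.06637751e-01  7.75729391e-01] [-0.07094908 -0.03578723  1.53232158]
```

View pics/k6.png

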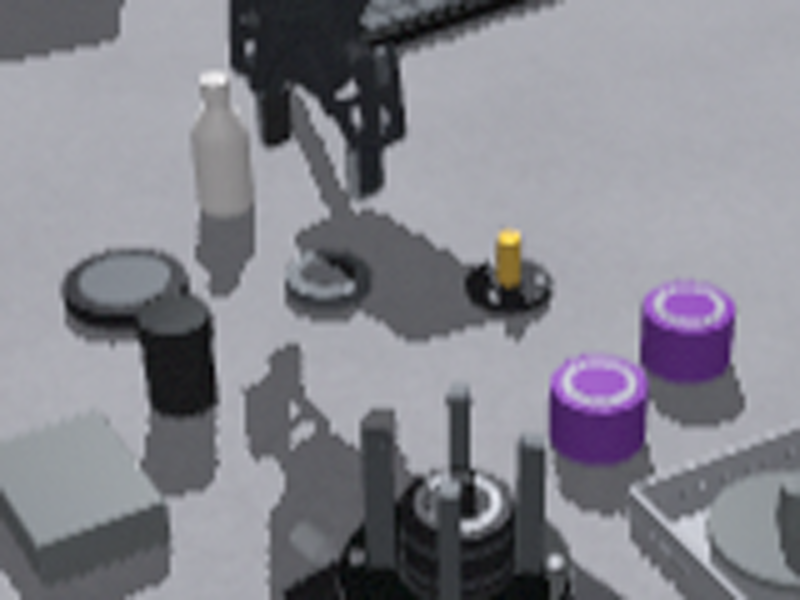

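```bash
python3 -c "
from h import *
print(at('scene',(225.6,165.4),.008),at('scene',(205,152),0))"
python3 -m jog '[{"dp":[-0.04,-0.02,0.7],"angular":[0,0,0],"gripper":1},{"dp":[-0.04,-0.02,1.2],"angular":[0,0,0],"gripper":1},{"dp":[-0.04,-0.02,1.45],"angular":[0,0,0],"gripper":1},{"dp":[-0.04,-0.02,1.52],"angular":[0,0,0],"gripper":1},{"dp":[-0.04,-0.02,1.52],"angular":[0,0,0],"gripper":1},{"dp":[-0.04,-0.02,1.52],"angular":[0,0,0],"gripper":1}]'
```

```text
[ 0.54092268 -0.26956687  0.008     ] [ 0.56683977 -0.39586041  0.        ]
time: 23.25
position: [0.5414, -0.2723, 0.0123]
eef_rot: [0.001, 0.992, 0.129, 0.001]
force: [-0.0, 0.3, 0.6]
width: 1.0
grip_force: 0.0
```

```bash
python3 -m jog '[{"dp":[0,0,0.06],"angular":[0,0,0],"gripper":1},{"dp":[0,0,0.06],"angular":[0,0,0],"gripper":0.2},{"dp":[0,0,0.06],"angular":[0,0,0],"gripper":0.2},{"dp":[0,0,0.06],"angular":[0,0,0],"gripper":0.2},{"dp":[0,0,0.06],"angular":[0,0,0],"gripper":0.2}]' 20
```

```text
time: 23.75
position: [0.5406, -0.2719, 0.0086]
eef_rot: [0.0, 0.992, 0.129, 0.0]
force: [-0.7, -0.5, 4.7]
width: 0.667
grip_force: 21.2
```

```bash
python3 -m jog '[{"dp":[0,0,0],"angular":[0,0,0],"gripper":1},{"dp":[0,0,0],"angular":[0,0,0],"gripper":1},{"dp":[0,0,-0.4],"angular":[0,0,0],"gripper":1},{"dp":[0,0,-0.8],"angular":[0,0,-0.15],"gripper":1},{"dp":[0,0,-0.8],"angular":[0,0,-0.3],"gripper":1},{"dp":[0,0,-0.8],"angular":[0,0,-0.45],"gripper":1},{"dp":[0,0,-0.8],"angular":[0,0,-0.6],"gripper":1},{"dp":[0,0,-0.8],"angular":[0,0,-0.75],"gripper":1}]'
python3 -m jog '[{"dp":[0,0,0],"angular":[0,0,-0.15],"gripper":1},{"dp":[0,0,0],"angular":[0,0,-0.3],"gripper":1},{"dp":[0,0,0],"angular":[0,0,-0.45],"gripper":1},{"dp":[0,0,0],"angular":[0,0,-0.6],"gripper":1},{"dp":[0,0,0],"angular":[0,0,-0.75],"gripper":1},{"dp":[0,0,0],"angular":[0,0,-0.82],"gripper":1},{"dp":[0,0,0],"angular":[0,0,-0.82],"gripper":1}]'
python3 -m jog '[{"dp":[0,0,0.5],"angular":[0,0,0],"gripper":1},{"dp":[0,0,0.75],"angular":[0,0,0],"gripper":1},{"dp":[0,0,0.82],"angular":[0,0,0],"gripper":1},{"dp":[0,0,0.82],"angular":[0,0,0],"gripper":1},{"dp":[0,0,0.82],"angular":[0,0,0],"gripper":1}]'
```

```text
time: 24.55
position: [0.5398, -0.2712, 0.0474]
eef_rot: [-0.0, 0.874, 0.486, -0.0]
force: [0.3, -0.5, -0.4]
width: 1.0
grip_force: 0.0
time: 25.25
position: [0.5398, -0.2712, 0.0473]
eef_rot: [-0.0, 0.611, 0.792, -0.0]
force: [0.3, -0.2, -0.0]
width: 0.999
grip_force: 0.0
time: 25.75
position: [0.5405, -0.2717, 0.0071]
eef_rot: [0.0, 0.611, 0.792, 0.0]
force: [0.5, 0.1, -0.2]
width: 1.004
grip_force: 0.0
```

```bash
python3 -m jog '[{"dp":[0,0,0],"angular":[0,0,0],"gripper":0.2},{"dp":[0,0,0],"angular":[0,0,0],"gripper":0.2},{"dp":[0,0,0],"angular":[0,0,0],"gripper":0.2},{"dp":[0,0,0],"angular":[0,0,0],"gripper":0.2}]' 60
python3 -m jog '[{"dp":[0,0,-0.1],"angular":[0,0,0],"gripper":0.2},{"dp":[0,0,-0.7],"angular":[0,0,0],"gripper":0.2},{"dp":[0,0,-1.5],"angular":[0,0,0],"gripper":0.2},{"dp":[0,0,-2.3],"angular":[0,0,0],"gripper":0.2},{"dp":[0,0,-3.0],"angular":[0,0,0],"gripper":0.2},{"dp":[0,0,-3.3],"angular":[0,0,0],"gripper":0.2},{"dp":[0,0,-3.3],"angular":[0,0,0],"gripper":0.2},{"dp":[0,0,-3.3],"angular":[0,0,0],"gripper":0.2}]'
python3 - <<'E'
from h import *
for i in range(4): camera("scene")
s=state();print(s['position'],s['force'],s['width'],rows([.607,.0521,.172]))
im=camera("scene"); cv2.imwrite("pics/k7.png",cv2.resize(im[70:190,160:320],(800,600),interpolation=cv2.INTER_CUBIC))
E
```

```text
time: 26.15
position: [0.5413, -0.2722, 0.0083]
eef_rot: [0.001, 0.611, 0.792, 0.0]
force: [-1.1, 0.6, 6.2]
width: 0.646
grip_force: 64.0
time: 26.95
position: [0.539, -0.2709, 0.1702]
eef_rot: [-0.001, 0.611, 0.792, -0.0]
force: [-1.0, 0.0, -1.5]
width: 0.653
grip_force: 63.7
[ 0.53861914 -0.27065225  0.16906983] [ 1.13853758 -0.18693205  0.73249917] 0.6538368781657503 [ 5.89569229  2.96309018 -0.0482184 ]
```

View pics/k7.png

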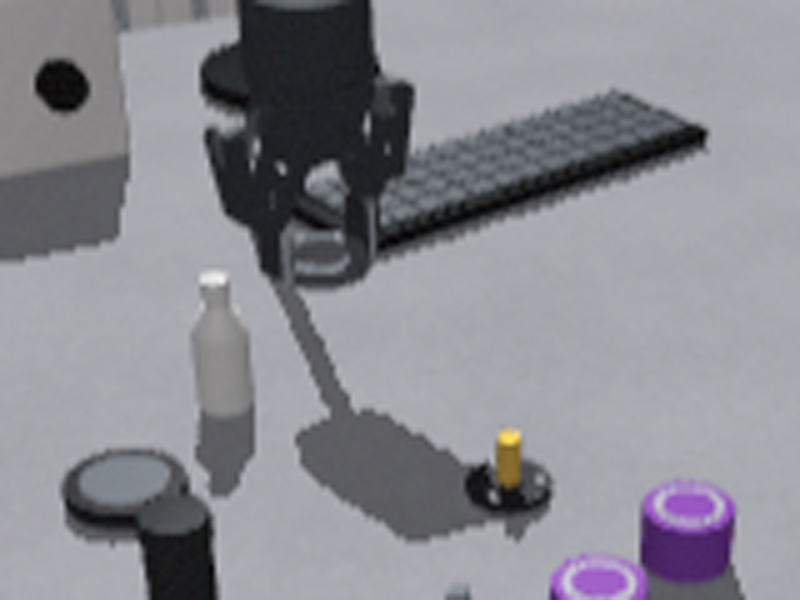

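```bash
python3 -m jog '[{"dp":[0.9,0.45,0],"angular":[0,0,0],"gripper":0.2},{"dp":[1.8,0.9,0],"angular":[0,0,0],"gripper":0.2},{"dp":[2.7,1.35,0],"angular":[0,0,0],"gripper":0.2},{"dp":[3.6,1.8,0],"angular":[0,0,0],"gripper":0.2},{"dp":[4.5,2.25,0],"angular":[0,0,0],"gripper":0.2},{"dp":[5.3,2.65,0],"angular":[0,0,0],"gripper":0.2},{"dp":[5.9,2.96,0],"angular":[0,0,0],"gripper":0.2},{"dp":[5.9,2.96,0],"angular":[0,0,0],"gripper":0.2}]'
python3 - <<'E'
from h import *
for i in range(8): camera("scene")
s=state();print(s['position'],s['force'],s['width'],rows([.607,.0521,.087]))
print([(np.round(r["point"],1),round(r["conf"],2)) for r in pinpoint("specimen","scene")][:3])
E
```

```text
time: 28.0
position: [0.6085, 0.056, 0.1708]
eef_rot: [-0.001, 0.609, 0.793, 0.001]
force: [0.1, -0.6, -0.5]
width: 0.655
grip_force: 63.7
[0.60810197 0.05009306 0.17165453] [-0.10972195  0.61563617 -1.30818155] 0.6507572320270588 [ 0.04451781 -0.01060169  1.6930913 ]
[(array([263.8, 168.5]), 0.48), (array([388.2, 318. ]), 0.47)]
```

```bash
python3 -m jog '[{"dp":[0.03,-0.01,0.3],"angular":[0,0,0],"gripper":0.2},{"dp":[0.03,-0.01,0.6],"angular":[0,0,0],"gripper":0.2},{"dp":[0.03,-0.01,0.8],"angular":[0,0,0],"gripper":0.2},{"dp":[0.03,-0.01,0.95],"angular":[0,0,0],"gripper":0.2},{"dp":[0.03,-0.01,1.05],"angular":[0,0,0],"gripper":0.2},{"dp":[0.03,-0.01,1.05],"angular":[0,0,0],"gripper":0.2}]'
```

```text
time: 29.05
position: [0.607, 0.0527, 0.1181]
eef_rot: [-0.0, 0.611, 0.792, -0.0]
force: [0.3, -0.1, 0.1]
width: 0.649
grip_force: 63.7
```

```bash
python3 -m jog '[{"dp":[0,0,0.15],"angular":[0,0,0],"gripper":0.2},{"dp":[0,0,0.3],"angular":[0,0,0],"gripper":0.2},{"dp":[0,0,0.45],"angular":[0,0,0],"gripper":0.2},{"dp":[0,0,0.5],"angular":[0,0,0],"gripper":0.2},{"dp":[0,0,0.5],"angular":[0,0,0],"gripper":0.2}]'
```

```text
time: 29.55
position: [0.607, 0.0527, 0.0936]
eef_rot: [-0.0, 0.611, 0.792, -0.0]
force: [0.6, -0.1, -0.5]
width: 0.648
grip_force: 63.7
```

```bash
python3 -m jog '[{"dp":[0,0,0.05],"angular":[0,0,0],"gripper":0.2},{"dp":[0,0,0.1],"angular":[0,0,0],"gripper":0.2},{"dp":[0,0,0.1],"angular":[0,0,0],"gripper":0.2}]'
```

```text
time: 29.85
position: [0.6071, 0.0528, 0.0889]
eef_rot: [-0.0, 0.611, 0.792, -0.0]
force: [-0.5, -0.5, 0.0]
width: 0.653
grip_force: 63.7
```

```bash
python3 -m jog '[{"dp":[0,0,0.03],"angular":[0,0,0],"gripper":0.2},{"dp":[0,0,0.05],"angular":[0,0,0],"gripper":0.2},{"dp":[0,0,0.05],"angular":[0,0,0],"gripper":0.2}]'
```

```text
time: 30.15
position: [0.6075, 0.0528, 0.0883]
eef_rot: [-0.0, 0.611, 0.792, -0.0]
force: [-2.8, 0.2, 6.8]
width: 0.654
grip_force: 64.6
```

```bash
python3 -m jog '[{"dp":[0,0,-0.03],"angular":[0,0,0],"gripper":0.7},{"dp":[0,0,-0.03],"angular":[0,0,0],"gripper":0.7},{"dp":[0,0,-0.4],"angular":[0,0,0],"gripper":0.7},{"dp":[0,0,-1.2],"angular":[0,0,0],"gripper":0.5},{"dp":[0,0,-1.8],"angular":[0,0,0],"gripper":0.2},{"dp":[0,0,-1.8],"angular":[0,0,0],"gripper":0.2}]'
python3 - <<'E'
from h import *
for c in("scene","top"):
    im=camera(c); h=cv2.cvtColor(im,cv2.COLOR_BGR2HSV); m=cv2.inRange(h,(12,120,110),(32,255,255))
    x0,x1,y0,y1=(245,285,140,190) if c=="scene" else (305,350,220,265)
    k=np.zeros_like(m);k[y0:y1,x0:x1]=m[y0:y1,x0:x1]
    p=np.argwhere(k)[:,::-1]; print(c,len(p),p.min(0),p.max(0),p.mean(0))
    top=p[p[:,1]<p[:,1].min()+3].mean(0) if c=="scene" else p.mean(0)
    print(at(c,p.mean(0),.026 if c=="scene" else .04))
    if c=="scene": cv2.imwrite("pics/k8.png",cv2.resize(im[120:240,180:340],(800,600),interpolation=cv2.INTER_CUBIC))
s=state();print(s['position'],rows([.438,-.213,.165]))
E
```

```text
time: 30.75
position: [0.6116, 0.0528, 0.1825]
eef_rot: [0.004, 0.611, 0.792, 0.003]
force: [0.6, 0.9, 1.2]
width: 0.602
grip_force: 0.0Traceback (most recent call last):
  File "<stdin>", line 6, in <module>
    return umr_minimum(a, axis, None, out, keepdims, initial, where)
ValueError: zero-size array to reduction operation minimum which has no identity
```

```bash
cat > brass.py <<'E'
from h import *
for c in("scene","top"):
    im=camera(c); h=cv2.cvtColor(im,cv2.COLOR_BGR2HSV); m=cv2.inRange(h,(12,110,90),(34,255,255))
    n,l,st,ce=cv2.connectedComponentsWithStats(m)
    for i in range(1,n):
        a=at(c,ce[i],.026 if c=="scene" else .036)
        if 5<st[i][4]<200 and .3<a[0]<.75 and -.45<a[1]<.2: print(c,st[i],ce[i].round(1),a.round(4))
s=state();print(s['position'],s['time'],rows([.438,-.213,.165]))
E
python3 brass.py
```

```text
top [323 238   7   7  42] [325.8 240.9] [ 0.4356 -0.2145  0.036 ]
[0.6068406  0.05273    0.17616997] 30.9 [-4.2816351  -4.61669239  0.22691981]
```

```bash
python3 -m jog '[{"dp":[-4.3,-4.66,0.2],"angular":[0,0,1.57],"gripper":0.2},{"dp":[-4.3,-4.66,0.2],"angular":[0,0,1.57],"gripper":0.2},{"dp":[-4.3,-4.66,0.2],"angular":[0,0,1.57],"gripper":0.2},{"dp":[-4.3,-4.66,0.2],"angular":[0,0,1.57],"gripper":0.2},{"dp":[-4.3,-4.66,0.2],"angular":[0,0,1.57],"gripper":0.2},{"dp":[-4.3,-4.66,0.2],"angular":[0,0,1.57],"gripper":0.2},{"dp":[-4.3,-4.66,0.2],"angular":[0,0,1.57],"gripper":0.2},{"dp":[-4.3,-4.66,0.2],"angular":[0,0,1.57],"gripper":0.2}]' 20
python3 -m jog '[{"dp":[0,0,0],"angular":[0,0,0.15],"gripper":0.2},{"dp":[0,0,0.5],"angular":[0,0,0.3],"gripper":0.2},{"dp":[0,0,1],"angular":[0,0,0.37],"gripper":0.2},{"dp":[0,0,1.4],"angular":[0,0,0.37],"gripper":0.2},{"dp":[0,0,1.4],"angular":[0,0,0.37],"gripper":0.2}]'
sed -i 's/\[.438,-.213,.165\]/[.436,-.2145,.026]/' brass.py; python3 brass.py
```

```text
time: 31.7
position: [0.4336, -0.2158, 0.1646]
eef_rot: [-0.001, 0.953, 0.304, -0.002]
force: [0.3, -0.4, 0.2]
width: 0.602
grip_force: 0.0
time: 32.2
position: [0.4326, -0.212, 0.0923]
eef_rot: [-0.003, 0.992, 0.129, -0.004]
force: [-0.4, 0.1, -0.3]
width: 0.601
grip_force: 0.0
scene [259 156   5  12  43] [261.4 161.6] [ 0.4369 -0.211   0.026 ]
[ 0.4355251  -0.21371649  0.09549036] 32.3 [0.00864751 0.02110153 1.38974082]
```

```bash
python3 -m jog '[{"dp":[0.01,0,0.6],"angular":[0,0,0],"gripper":0.2},{"dp":[0.01,0,1.1],"angular":[0,0,0],"gripper":0.2},{"dp":[0.01,0,1.36],"angular":[0,0,0],"gripper":0.2},{"dp":[0.01,0,1.36],"angular":[0,0,0],"gripper":0.2},{"dp":[0.01,0,1.36],"angular":[0,0,0],"gripper":-1},{"dp":[0.01,0,1.36],"angular":[0,0,0],"gripper":-1},{"dp":[0.01,0,1.36],"angular":[0,0,0],"gripper":-1},{"dp":[0.01,0,1.36],"angular":[0,0,0],"gripper":-1}]' 20
```

```text
time: 33.1
position: [0.4384, -0.215, 0.0302]
eef_rot: [0.001, 0.992, 0.129, 0.001]
force: [-0.4, 1.0, 5.9]
width: 0.174
grip_force: 20.4
```

```bash
python3 -m jog '[{"dp":[0,0,0],"angular":[0,0,0],"gripper":0.2},{"dp":[0,0,0],"angular":[0,0,0],"gripper":0.2},{"dp":[0,0,-0.5],"angular":[0,0,0],"gripper":0.2},{"dp":[0,0,-0.8],"angular":[0,0,-0.15],"gripper":0.2},{"dp":[0,0,-0.8],"angular":[0,0,-0.3],"gripper":0.2},{"dp":[0,0,-0.8],"angular":[0,0,-0.45],"gripper":0.2},{"dp":[0,0,-0.8],"angular":[0,0,-0.6],"gripper":0.2},{"dp":[0,0,-0.8],"angular":[0,0,-0.75],"gripper":0.2}]'
python3 -m jog '[{"dp":[0,0,0],"angular":[0,0,-0.15],"gripper":0.2},{"dp":[0,0,0],"angular":[0,0,-0.3],"gripper":0.2},{"dp":[0,0,0],"angular":[0,0,-0.45],"gripper":0.2},{"dp":[0,0,0],"angular":[0,0,-0.6],"gripper":0.2},{"dp":[0,0,0],"angular":[0,0,-0.75],"gripper":0.2},{"dp":[0,0,0],"angular":[0,0,-0.82],"gripper":0.2},{"dp":[0,0,0],"angular":[0,0,-0.82],"gripper":0.2}]'
python3 -m jog '[{"dp":[0,0,0.4],"angular":[0,0,0],"gripper":0.2},{"dp":[0,0,0.8],"angular":[0,0,0],"gripper":0.2},{"dp":[0,0,0.8],"angular":[0,0,0],"gripper":0.2},{"dp":[0,0,0.8],"angular":[0,0,0],"gripper":-1},{"dp":[0,0,0.8],"angular":[0,0,0],"gripper":-1},{"dp":[0,0,0.8],"angular":[0,0,0],"gripper":-1},{"dp":[0,0,0.8],"angular":[0,0,0],"gripper":-1}]' 60
```

```text
time: 33.9
position: [0.4368, -0.2141, 0.0685]
eef_rot: [-0.0, 0.874, 0.486, -0.0]
force: [-0.2, 0.6, -0.7]
width: 0.602
grip_force: 0.0
time: 34.6
position: [0.4368, -0.2141, 0.0684]
eef_rot: [-0.0, 0.611, 0.792, -0.0]
force: [-0.0, -0.4, 0.7]
width: 0.595
grip_force: 0.0
time: 35.3
position: [0.4381, -0.2148, 0.0299]
eef_rot: [0.001, 0.611, 0.792, 0.0]
force: [-0.3, 0.1, 3.4]
width: 0.165
grip_force: 58.8
```

```bash
python3 -m jog '[{"dp":[0,0,-0.1],"angular":[0,0,0],"gripper":-1},{"dp":[0,0,-0.7],"angular":[0,0,0],"gripper":-1},{"dp":[0,0,-1.5],"angular":[0,0,0],"gripper":-1},{"dp":[0,0,-2.3],"angular":[0,0,0],"gripper":-1},{"dp":[0,0,-3.0],"angular":[0,0,0],"gripper":-1},{"dp":[0,0,-3.2],"angular":[0,0,0],"gripper":-1},{"dp":[0,0,-3.2],"angular":[0,0,0],"gripper":-1},{"dp":[0,0,-3.2],"angular":[0,0,0],"gripper":-1}]'
python3 - <<'E'
from h import *
for i in range(5): camera("scene")
s=state();print(s['position'],s['force'],s['width'],rows([.607,.0525,.19]))
E
```

```text
time: 36.1
position: [0.4361, -0.2136, 0.1873]
eef_rot: [-0.001, 0.611, 0.792, -0.0]
force: [-0.4, -0.1, -1.7]
width: 0.16
grip_force: 58.6
[ 0.43614005 -0.21367649  0.18696791] [-0.21880572 -0.42027498 -0.82497704] 0.16309553055510168 [ 4.28034765  4.65787129 -0.06128781]
```

```bash
python3 -m jog '[{"dp":[0.6,0.65,0],"angular":[0,0,0],"gripper":-1},{"dp":[1.2,1.3,0],"angular":[0,0,0],"gripper":-1},{"dp":[1.8,1.95,0],"angular":[0,0,0],"gripper":-1},{"dp":[2.4,2.6,0],"angular":[0,0,0],"gripper":-1},{"dp":[3.0,3.25,0],"angular":[0,0,0],"gripper":-1},{"dp":[3.6,3.9,0],"angular":[0,0,0],"gripper":-1},{"dp":[4.1,4.45,0],"angular":[0,0,0],"gripper":-1},{"dp":[4.28,4.65,0],"angular":[0,0,0],"gripper":-1}]'
python3 - <<'E'
from h import *
for i in range(8): camera("scene")
s=state();print(s['position'],s['force'],s['width'],rows([.607,.0525,.125]))
im=camera("scene"); cv2.imwrite("pics/k9.png",cv2.resize(im[120:240,180:340],(800,600),interpolation=cv2.INTER_CUBIC))
E
```

```text
time: 37.15
position: [0.6089, 0.055, 0.1877]
eef_rot: [-0.0, 0.609, 0.793, 0.0]
force: [0.3, -0.9, -0.7]
width: 0.162
grip_force: 58.8
[0.60692448 0.0503143  0.18864138] [-0.79771138 -0.41481635 -1.04717818] 0.1604981005011273 [0.04205794 0.01354419 1.27281231]
```

View pics/k9.png

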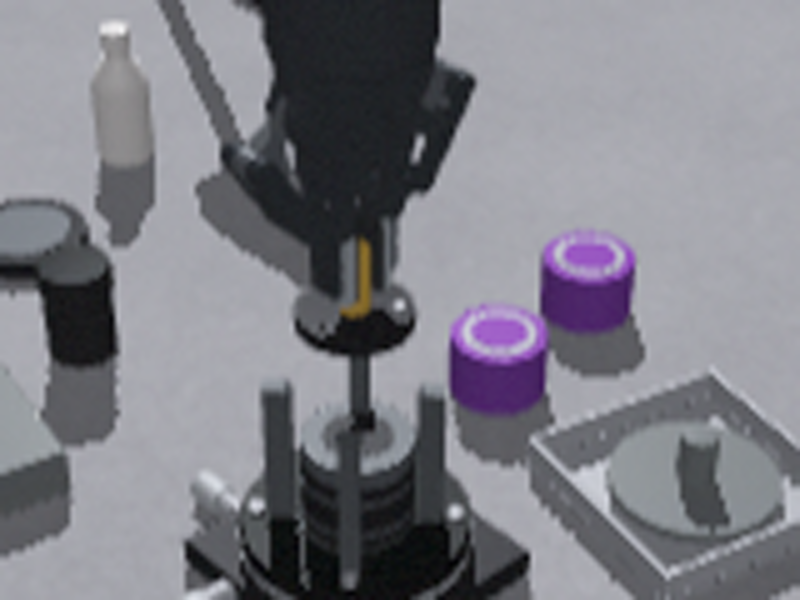

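```bash
python3 -m jog '[{"dp":[0.03,0.01,0.3],"angular":[0,0,0],"gripper":-1},{"dp":[0.03,0.01,0.6],"angular":[0,0,0],"gripper":-1},{"dp":[0.03,0.01,0.75],"angular":[0,0,0],"gripper":-1},{"dp":[0.03,0.01,0.85],"angular":[0,0,0],"gripper":-1},{"dp":[0.03,0.01,0.95],"angular":[0,0,0],"gripper":-1},{"dp":[0.03,0.01,0.95],"angular":[0,0,0],"gripper":-1}]'
```

```text
time: 38.2
position: [0.6072, 0.0534, 0.1402]
eef_rot: [-0.001, 0.611, 0.792, -0.0]
force: [-0.0, 0.6, -1.1]
width: 0.161
grip_force: 58.6
```

```bash
python3 -m jog '[{"dp":[0,0,0.1],"angular":[0,0,0],"gripper":-1},{"dp":[0,0,0.2],"angular":[0,0,0],"gripper":-1},{"dp":[0,0,0.25],"angular":[0,0,0],"gripper":-1},{"dp":[0,0,0.25],"angular":[0,0,0],"gripper":-1}]'
```

```text
time: 38.6
position: [0.6073, 0.0534, 0.1281]
eef_rot: [-0.0, 0.611, 0.792, -0.0]
force: [-0.2, 0.3, -0.7]
width: 0.164
grip_force: 58.7
```

```bash
python3 -m jog '[{"dp":[0,0,0.05],"angular":[0,0,0],"gripper":-1},{"dp":[0,0,0.1],"angular":[0,0,0],"gripper":-1},{"dp":[0,0,0.1],"angular":[0,0,0],"gripper":-1}]'
```

```text
time: 38.9
position: [0.6074, 0.0533, 0.1234]
eef_rot: [-0.0, 0.611, 0.792, -0.0]
force: [0.7, 0.4, -1.2]
width: 0.161
grip_force: 58.7
```

```bash
python3 -m jog '[{"dp":[0,0,0.03],"angular":[0,0,0],"gripper":-1},{"dp":[0,0,0.05],"angular":[0,0,0],"gripper":-1},{"dp":[0,0,0.05],"angular":[0,0,0],"gripper":-1}]'
```

```text
time: 39.2
position: [0.6079, 0.0534, 0.1219]
eef_rot: [0.0, 0.611, 0.792, 0.0]
force: [-2.3, -0.8, 3.0]
width: 0.165
grip_force: 59.3
```

```bash
python3 -m jog '[{"dp":[0,0,-0.03],"angular":[0,0,0],"gripper":0},{"dp":[0,0,-0.03],"angular":[0,0,0],"gripper":0},{"dp":[0,0,-0.03],"angular":[0,0,0],"gripper":0},{"dp":[0,0,-0.4],"angular":[0,0,0],"gripper":0},{"dp":[0,0,-1.2],"angular":[0,0,0],"gripper":-1},{"dp":[0,0,-1.5],"angular":[0,0,0],"gripper":-1},{"dp":[0,0,-1.5],"angular":[0,0,0],"gripper":-1}]' 30
python3 -c "
from h import *
print(state()['position'],rows([.502,.296,.16]))"
```

```text
time: 39.9
position: [0.6104, 0.0534, 0.1997]
eef_rot: [0.003, 0.611, 0.792, 0.002]
force: [-0.4, -0.1, 0.1]
width: 0.005
grip_force: 0.0
[0.61039016 0.05339691 0.19972   ] [ 5.24513903 -0.86892277  0.7787398 ]
```

```bash
python3 -m jog '[{"dp":[0.9,-0.1,0],"angular":[0,0,-0.15],"gripper":-1},{"dp":[5.22,-0.8,0.7],"angular":[0,0,-1.3],"gripper":-1},{"dp":[5.22,-0.8,0.7],"angular":[0,0,-1.3],"gripper":-1},{"dp":[5.22,-0.8,0.7],"angular":[0,0,-1.3],"gripper":-1},{"dp":[5.22,-0.8,0.7],"angular":[0,0,-1.3],"gripper":-1},{"dp":[5.22,-0.8,0.7],"angular":[0,0,-1.3],"gripper":-1},{"dp":[5.22,-0.8,0.7],"angular":[0,0,-1.3],"gripper":-1},{"dp":[5.22,-0.8,0.7],"angular":[0,0,-1.3],"gripper":-1}]'
python3 -m jog '[{"dp":[0,0,0],"angular":[0,0,-0.1],"gripper":-1},{"dp":[0,0,0],"angular":[0,0,-0.1],"gripper":-1},{"dp":[0,0,0],"angular":[0,0,-0.1],"gripper":-1},{"dp":[0,0,0],"angular":[0,0,-0.1],"gripper":-1}]'
python3 - <<'E'
from h import *
im=camera("scene"); cv2.imwrite("pics/k10.png",cv2.resize(im[120:330,200:450],(700,588),interpolation=cv2.INTER_CUBIC))
s=state();print(s['position'],s['eef_rot'],rows([.502,.296,.088]))
for n in("key_ring_top","key_standby_top"): print([(np.round(r["point"],1),round(r["conf"],2),at("scene",r["point"],.071)) for r in pinpoint(n,"scene")][:2])
E
```

```text
time: 40.7
position: [0.5006, 0.2961, 0.1587]
eef_rot: [-0.002, 0.053, 0.999, -0.001]
force: [-0.2, 0.1, -0.2]
width: -0.001
grip_force: 0.0
time: 41.1
position: [0.5023, 0.2953, 0.1605]
eef_rot: [-0.001, 0.008, 1.0, -0.0]
force: [0.0, 0.4, -0.2]
width: -0.0
grip_force: 0.0
[0.50254126 0.29536143 0.16072421] [-3.31329282e-04  7.55250797e-03  9.99971409e-01 -1.78166415e-04] [0.01005698 0.01313207 1.45448657]
[(array([347.3, 262.7]), 0.77, array([0.49675758, 0.29642436, 0.071     ]))]
[(array([385.1, 318.2]), 0.88, array([0.52075995, 0.43590973, 0.071     ]))]
```

View pics/k10.png

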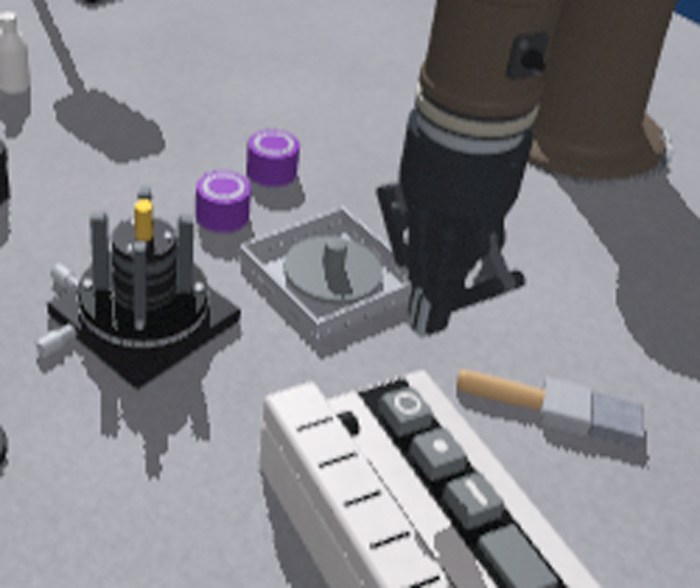

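```bash
python3 -m jog '[{"dp":[0.02,0.01,0.7],"angular":[0,0,0],"gripper":-1},{"dp":[0.02,0.01,1.2],"angular":[0,0,0],"gripper":-1},{"dp":[0.02,0.01,1.45],"angular":[0,0,0],"gripper":-1},{"dp":[0.02,0.01,1.5],"angular":[0,0,0],"gripper":-1},{"dp":[0.02,0.01,1.5],"angular":[0,0,0],"gripper":-1}]'
```

```text
time: 41.75
position: [0.502, 0.2962, 0.0865]
eef_rot: [0.0, 0.007, 1.0, 0.0]
force: [0.4, 0.1, 0.2]
width: -0.0
grip_force: 0.0
```

```bash
python3 -m jog '[{"dp":[0,0,0.07],"angular":[0,0,0],"gripper":-1},{"dp":[0,0,0.14],"angular":[0,0,0],"gripper":-1},{"dp":[0,0,0.19],"angular":[0,0,0],"gripper":-1},{"dp":[0,0,0.19],"angular":[0,0,0],"gripper":-1}]'
```

```text
time: 42.15
position: [0.5033, 0.2968, 0.0792]
eef_rot: [0.001, 0.007, 1.0, 0.001]
force: [-0.9, -0.6, 6.6]
width: 0.002
grip_force: 3.2
```

```bash
python3 -m jog '[{"dp":[0,0,0.06],"angular":[0,0,0],"gripper":-1},{"dp":[0,0,0.1],"angular":[0,0,0],"gripper":-1},{"dp":[0,0,0.1],"angular":[0,0,0],"gripper":-1}]'
```

```text
time: 42.45
position: [0.5032, 0.2969, 0.0729]
eef_rot: [0.002, 0.007, 1.0, 0.001]
force: [1.1, 0.5, 3.4]
width: 0.0
grip_force: 1.6
```

```bash
python3 -m jog '[{"dp":[0,0,0.03],"angular":[0,0,0],"gripper":-1},{"dp":[0,0,0.06],"angular":[0,0,0],"gripper":-1},{"dp":[0,0,0.06],"angular":[0,0,0],"gripper":-1}]'
```

```text
time: 42.75
position: [0.5034, 0.2969, 0.0719]
eef_rot: [0.001, 0.007, 1.0, 0.001]
force: [-2.0, -1.8, 16.5]
width: 0.0
grip_force: 8.2
```

```bash
python3 -m jog '[{"dp":[0,0,-0.8],"angular":[0,0,0],"gripper":-1},{"dp":[0,0,-1.8],"angular":[0,0,0],"gripper":-1},{"dp":[-1,0,-2.8],"angular":[0,0,0],"gripper":-1},{"dp":[-2,0,-3.4],"angular":[0,0,0],"gripper":-1},{"dp":[-2,0,-3.4],"angular":[0,0,0],"gripper":-1}]'
python3 - <<'E'
from h import *
im=camera("scene"); g=cv2.cvtColor(im,cv2.COLOR_BGR2GRAY)
s0=cv2.cvtColor(cv2.resize(cv2.imread("pics/scene0.png"),(512,384),interpolation=cv2.INTER_AREA),cv2.COLOR_BGR2GRAY)
for n,(x,y) in dict(standby=(386,318),bar=(368,299),spot=(357,279),ring=(345,263)).items():
    res=[]
    t=s0[y-9:y+9,x-9:x+9]
    r=cv2.matchTemplate(g[y-15:y+15,x-15:x+15],t,cv2.TM_CCOEFF_NORMED); _,v,_,l=cv2.minMaxLoc(r)
    print(n,"shift vs start",(l[0]-6,l[1]-6),round(v,3))
up=proj("scene",[.502,.296,.071]);dn=proj("scene",[.502,.296,.063]);print(dn-up)
for n in("key_ring_top","key_standby_top","specimen","cap"): print(n,[(np.round(r["point"],1),round(r["conf"],2)) for r in pinpoint(n,"scene")][:2])
print(state()['position'],proj("scene",[.607,.052,.092]))
E
```

```text
time: 43.25
position: [0.6049, 0.2949, 0.2421]
eef_rot: [0.003, 0.007, 1.0, 0.001]
force: [1.0, 1.7, -0.1]
width: 0.003
grip_force: 0.0
standby shift vs start (0, 0) 0.999
bar shift vs start (0, -2) 0.821
spot shift vs start (0, 0) 0.992
ring shift vs start (0, 1) 0.796
[-0.56140817  2.50029272]
key_ring_top [(array([347.5, 265.5]), 0.65), (array([184.2, 168.2]), 0.51)]
key_standby_top [(array([388.5, 317.4]), 0.66)]
specimen [(array([249., 206.]), 0.8)]
cap [(array([347.8, 265.3]), 0.55)]
[0.5995466  0.29416544 0.23633233] [250.67197101 206.03788924]
```

```bash
python3 -c "
from station import *
print(finish_job())"
```

```text
the job is handed in; nothing more can be done
None
```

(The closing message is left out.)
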